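# Lock away the stone pots in the bench safe

### The job

It is closing time at the jeweller's bench: lift the safe's recessed hatch off its seat and slide it fully open along its channels, then turn the turntable to bring each round stone pot in turn to the open bay of the clear cover and put every pot down in the safe's well. When all are in, slide the hatch back and let it down flush in its seat. The square steel cube stays on the turntable, and the hammer, brush and jar stay where they are.

Things in the scene. Friction and masses are not known exactly. Their poses are not given: they have to be found in the camera images.
- safe: The bench safe: a fixed grey steel box 164 mm (x) by 333 mm (y) with channels up to 85 mm high. Origin on the bench under the centre of the well; the box runs from y = -245.5 to +87.5 mm. The hatch's seat is a ledge round the well at height 54 mm, with a stop 85 mm high at its +y end (y = +75.5 mm). At its -y end a square sill rises 10 mm to the deck.
- well (a point): The centre of the well's floor, 8 mm above the bench. The well is a pit 125 mm (x) by 135 mm (y), 46 mm deep from floor to seat. Room for three pots side by side along y (42 mm apart); a pot may stand or lie in it, and may be let go 10 mm above the floor.
- deck (a point): On the parking deck, 155 mm towards the safe's -y from its origin, 64 mm above the bench: where the open hatch's centre underside belongs. The deck is flat from y = -75.5 mm to an end stop at -233.5 mm.
- channel (a point): Above the well's centre, at the height (80 mm) of the underside of the lips of the two channels, which run along the safe's y on both sides of well and deck: walls at x = +-70.5 mm, lips from there in to x = +-61.5 mm, 5 mm thick. They keep the hatch captive: it rises at most 18 mm from its seat, must rise 10 mm to pass the sill (14 is good), and slides along y only.
- hatch: The loose but captive hatch: an aluminium plate 136 mm (x) by 146 mm (y) by 8 mm, 0.36 to 0.59 kg; origin at the centre of its underside, axes as the safe's within 2 degrees, 2.5 mm of play all round. Seated: at the safe's y = 0, origin height 54 mm. Fully open: on the deck, origin height 64 mm, safe y between -143 and -160 mm. It stays where it is left.
- hatch_bar (a point): The middle of the hatch's bridge handle, 36 mm above the hatch's origin: a steel bar 70 mm long (x), 12 mm wide (y) and 12 mm high, from 30 to 42 mm above the origin, with 22 mm of free height between it and the plate, on two posts 10 mm wide at x = +-30 mm. Pinch it from above across its 12 mm.
- cover: The fixed base and clear dust cover of the turntable, 270 mm square; origin on the bench at its centre, the turntable's axis. A clear acrylic roof, 66 to 70 mm high, covers all but a bay 140 mm wide (y -70 to +70 mm) from the front edge (x = -135 mm) to x = +35 mm: only the compartment facing -x, and the knob, can be reached from above. Posts 8 mm thick at the four corners.
- bay (a point): The pick place: on the turntable's floor (18 mm high) in the open bay, 85 mm along the cover's -x from the axis, axes as the cover's. Take pots here from above, fingers closing along the cover's y.
- turntable: A disc 250 mm across that turns without limit, either way, about the vertical through its origin (on the bench, at the cover's origin), friction about 0.06 N m; it stays where left. Floor 18 mm high. Five compartments of 72 degrees, centred at 0, 72, 144, 216, 288 degrees from its own x, parted by dividers and a rim 8 mm high, 4 mm thick. Its yaw starts anywhere.
- knob (a point): The grip of the turntable's knob, on the axis, 92 mm above the bench: a straight brass bar 50 mm long (the turntable's x), 12 mm wide (its y), from 72 to 100 mm high, on a hub 36 mm across. Pinch it across its width and twist.
- pot1: A round lidded aluminium stone pot, a plain cylinder 32 mm in diameter and 40 mm high, 48 to 90 g; origin at the centre of its underside, z up through its lid. It may be absent (None). At the start it stands in a compartment of the turntable about 85 mm from the axis, often under the clear cover. If knocked over it can be taken lying.
- pot2: A round lidded aluminium stone pot, a plain cylinder 32 mm in diameter and 40 mm high, 48 to 90 g; origin at the centre of its underside, z up through its lid. It may be absent (None). At the start it stands in a compartment of the turntable about 85 mm from the axis, often under the clear cover. If knocked over it can be taken lying.
- pot3: A round lidded aluminium stone pot, a plain cylinder 32 mm in diameter and 40 mm high, 48 to 90 g; origin at the centre of its underside, z up through its lid. It may be absent (None). At the start it stands in a compartment of the turntable about 85 mm from the axis, often under the clear cover. If knocked over it can be taken lying.
- pot4: A round lidded aluminium stone pot, a plain cylinder 32 mm in diameter and 40 mm high, 48 to 90 g; origin at the centre of its underside, z up through its lid. It may be absent (None). At the start it stands in a compartment of the turntable about 85 mm from the axis, often under the clear cover. If knocked over it can be taken lying.
- pot1_mid (a point): The centre of pot1's volume, 20 mm above its underside; absent (None) with it.
- pot2_mid (a point): The centre of pot2's volume, 20 mm above its underside; absent (None) with it.
- pot3_mid (a point): The centre of pot3's volume, 20 mm above its underside; absent (None) with it.
- pot4_mid (a point): The centre of pot4's volume, 20 mm above its underside; absent (None) with it.
- cube: A square steel doming cube of 30 mm, 0.2 kg, in one compartment of the turntable; origin at the centre of its underside. It stays on the turntable (it may ride round with it).
- hammer: Bystander: a hammer lying on the bench beyond the work; origin about its middle. Not to be moved.
- brush: Bystander: a bench brush lying beyond the work; origin about its middle. Not to be moved.
- jar: Bystander: a glass jar with a white lid, 56 mm across and 60 mm high, standing beyond the safe. Not to be moved.
There are look-alikes about, which are no part of the job. Several things have the shape of the hatch; the one meant has the colours described above. What is shaped like the pot2 but orange is not meant.

How it is judged:
By the outcome, as a careful person would: the job done as asked, in the order asked, and still so for the second after the job is handed in, with the robot touching nothing.
Of pot1, pot2, pot3, pot4 only 2 to 3 are there at a start; the rules pass over those that are not, and their reading is None.
At some moment in a run one of pot1, pot2, pot3, pot4 may be knocked a few centimetres aside while the robot is not near it.
Once in a run the grip may slacken for a moment while it holds something.
It also fails if it takes over 210 s, if anything falls off the work surface, if the arm or the gripper's body presses on something with over 40 N, if the wrist force passes 120 N, or if a joint passes its speed limit or range.

### The arm

A 6-joint arm with a two-finger parallel gripper is mounted at the origin on the work surface. World frame = base frame: x ahead of the robot, y to its left, z up, the work surface at z = 0. Lengths are in m, angles in degrees, forces in N, time in s.
With the tool pointing down it reaches from about 0.35 to 0.875 m from the base axis. Payload 4.2 kg.
Tool frame: the origin (TCP) lies between the finger pads; the fingertips stand 8 mm ahead of it and the grasp point (between the pads) lies 11 mm behind it; z points along the fingers, y is the line along which they close (so a half turn about z gives the same grasp; the last joint's range is limited). The gripper opens to 87 mm and grips with 3 to 60 N. Pads are 19 mm wide; open, the fingers measure 117 mm over their backs; the gripper's body (75 mm by 190 mm) begins 51 mm behind the grasp point.
Start: joints at [79.561, 22.042, 0.453, 0, -68.411, -14.817], TCP at [0.267, 0.565, 0.231] pointing down, gripper open.
Joint ranges: [-179.83, 179.83], [-69.29, 118.12], [-61.27, 80.66], [-181.25, 117.63], [-171.15, -9.14], [-177.46, 177.46]. Speed limits (degrees/s): [159.86, 159.86, 180, 180, 180, 180].

### API

Orientations are given as a 3x3 rotation matrix whose columns are the frame's x, y, z axes.
In Python, from station import sense, capture, camera_model, finish_job, find_in gives the robot as it stands. The module is installed in compiled form; this text tells all that it offers.
- The arm moves only by the tool arm_command, never from a script. Its argument "motion" is a list of rows, each a list of 7 numbers: the finger opening in mm, from 0 to 87, then the shift along the tool's x, y, z in mm, then the turn, a rotation vector about the tool's x, y, z in rad. In form: [[jaw, dx, dy, dz, rx, ry, rz], ...]. A call has 1 to 8 rows; each row shifts and turns the commanded pose from where the row before left it, along the tool's axes as they then stand; what a row does not reach is not made up. A row lasts 1/10 s, in which the tool goes at most 50 mm and 8.59 degrees, less where a joint would pass 70% of its speed; a pose out of reach is approached as far as the arm can. A call with a gripper value outside its range is refused whole. The fingers move at their own pace and stop on an object; the grip force is fixed at half the most. Time passes only in rows, so rows that do not move let the fingers close. It gives the time, the measured TCP pose, the force, the opening and the grip force at its end, in the units of the state.
- sense(): the state, without advancing time (a new reading comes with each control period).
- capture(name): name is "scene" or "side" or "wrist"; returns the picture (400x640x3 uint8, red, green, blue); there is no depth.
- camera_model(name): a dict with "fx", "fy", "cx", "cy" (pixels), "R" (3x3) and "t" (3): a world point X has camera coordinates R X + t. Camera axes: x right, y down, z forward; pixel columns grow to the right and rows downward; lengths in m; the calibration is good to about 2 mm. A picture is of the moment at which its call begins: read the wrist's pose just before it. camera_model takes no time and is no camera call; for the wrist camera it gives the pose at the moment of the call.
- finish_job(): hands the job in; it is judged then, once.
Trained networks look in the newest picture that a camera, given by its name, has taken for a name from the list of things; names that differ only in an ending like _2 or _b are one class to them, and where a whole thing is asked for, a point or a joint stands for the part that bears it (a point fixed in the world has none). Each returns a list of dicts, best first, with "p" (0 to 1); they miss things now and then, are a little off and sometimes report something else, mostly with a low value. They report only what shows in the picture. A call takes as long as a camera call. They do not tell look-alikes from the thing itself.
- find_in(target, camera): "location" ([row, column] in pixels, amid what is visible of it).
The state is a dict: "time_s": time; "joints": joint angles; "joint_velocities": joint speeds; "effort": joint torques, N m; "tcp_pos": TCP position; "ee_rot": TCP orientation; "wrist_force": force on the tool from outside, world axes, zero at the start; "moment": the same for the moment, N m; "gripper_width": opening from 0.0 (shut) to 1.0 (fully open); "gripper_force": force on a finger pad.
Only numpy, scipy, OpenCV 4.12 (cv2) and the standard library are available. Lean on these libraries where they do the work, as an engineer would, in place of code of your own. Each camera call takes 0.05 s, during which the arm holds its last target. There are 200 camera calls.

## Working session

There is one attempt and no reset: what is moved stays moved. The work goes in short steps, Python scripts to look and compute and a tool call to move; the robot and the scene stay as the last step left them, time stands still between calls to the robot, and variables do not carry over. Pictures are saved under pics/ and viewed, at most 14 in all, crops included, and the job is handed in when it is done.

Besides the shell and the picture viewer there is one more tool, called after "Emit:" by a JSON object that holds its "op" and its "data". arm_command: Moves the arm, as the interface text tells. Its arguments: {"type":"object","properties":{"motion":{"type":"array"}},"required":["motion"]}

```bash
mkdir -p pics; cat > h.py <<'E'
import numpy as np,cv2
from station import *
def snap(n,f,crop=None):
    im=capture(n); o=im[:,:,::-1]
    cv2.imwrite('pics/'+f,o if crop is None else cv2.resize(o[crop[0]:crop[1],crop[2]:crop[3]],None,fx=crop[4],fy=crop[4]))
    return im
def ray(n,rc,z,m=None):
    m=m or camera_model(n);R=np.array(m['R']);t=np.array(m['t'])
    c=-R.T@t; d=R.T@np.array([(rc[1]-m['cx'])/m['fx'],(rc[0]-m['cy'])/m['fy'],1])
    return c+d*(z-c[2])/d[2]
def proj(n,X,m=None):
    m=m or camera_model(n);p=np.array(m['R'])@X+m['t']
    return np.array([m['fy']*p[1]/p[2]+m['cy'],m['fx']*p[0]/p[2]+m['cx']])
def st():
    s=sense();print(round(s['time_s'],2),np.round(s['tcp_pos'],4),np.round(s['ee_rot'],3).tolist(),np.round(s['wrist_force'],1),round(s['gripper_width'],3),s['gripper_force'])
E
python3 - <<'E'
from h import *
st()
for n in ['scene','side']:
    snap(n,n+'0.png')
    m=camera_model(n); print(n,-np.array(m['R']).T@m['t'])
    for t,z in [('hatch',.06),('hatch_bar',.09),('knob',.092),('pot1',.038),('cube',.033),('turntable',.02),('safe',.06)]:
        for d in find_in(t,n)[:6]:
            print(t,np.round(d['location']),round(d['p'],2),np.round(ray(n,d['location'],z)[:2],3))
E
```

```text
0.0 [0.2664 0.5647 0.2294] [[0.904, -0.427, -0.001], [-0.427, -0.904, -0.002], [0.0, 0.002, -1.0]] [-1.1  1.2 -0.7] 1.0 0.0
scene [1.34477922 0.29805418 0.92971709]
hatch [190. 216.] 0.98 [ 0.495 -0.164]
hatch [151. 226.] 0.7 [ 0.341 -0.194]
hatch_bar [189. 218.] 0.93 [ 0.518 -0.146]
hatch_bar [150. 225.] 0.89 [ 0.371 -0.181]
knob [215. 373.] 0.83 [0.536 0.238]
knob [235. 375.] 0.65 [0.597 0.25 ]
pot1 [219. 477.] 0.62 [0.45  0.483]
pot1 [237. 375.] 0.6 [0.554 0.247]
pot1 [210. 404.] 0.53 [0.453 0.308]
turntable [218. 377.] 0.58 [0.475 0.243]
turntable [203. 175.] 0.44 [ 0.522 -0.273]
safe [202. 176.] 0.74 [ 0.552 -0.248]
safe [234. 373.] 0.34 [0.567 0.244]
side [ 0.2539536  -0.52268424  0.81794627]
hatch [376. 276.] 0.94 [ 0.282 -0.242]
hatch [294. 370.] 0.77 [ 0.522 -0.157]
hatch_bar [374. 277.] 0.92 [ 0.285 -0.251]
knob [183. 291.] 0.85 [0.469 0.195]
pot1 [173. 272.] 0.75 [0.451 0.31 ]
pot1 [161. 304.] 0.59 [0.554 0.323]
turntable [184. 291.] 0.8 [0.49  0.264]
safe [346. 405.] 0.76 [ 0.532 -0.284]
```

View pics/scene0.png

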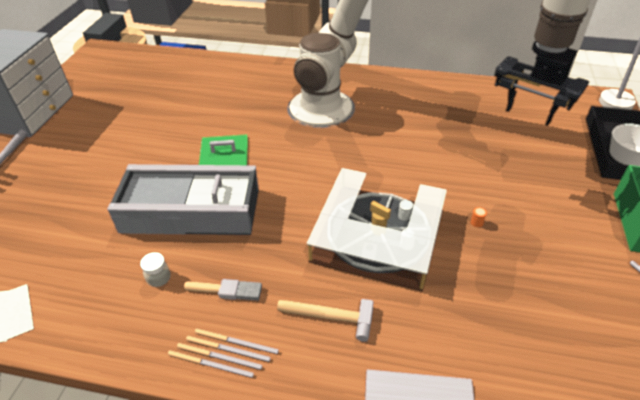

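View pics/side0.png

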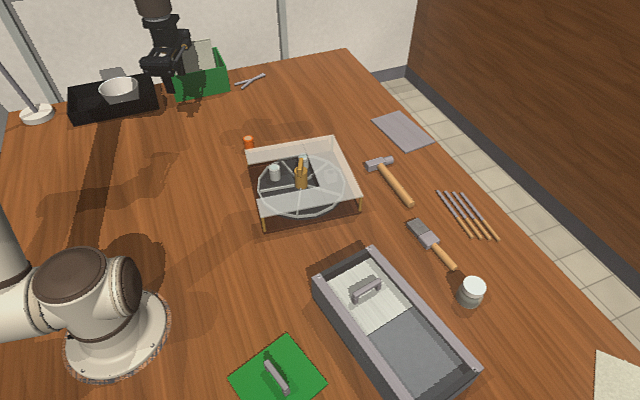

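The scene view shows the safe at the left (columns 115–258, rows 165–235) with the grey hatch at its right end, bar near (189,218). The cover is at columns 310–445, with the knob at (213,380), a pot in the bay at (210,405) and a second faint pot at about (240,408). The side view shows the same things, with a pot at (173,272) and possibly one at (175,330) under the roof.

```bash
python3 - <<'E'
from h import *
import cv2
for n,c in [('scene',(160,280,100,260,5)),('side',(130,240,235,375,5.6))]:
    snap(n,n+'1.png',c)
print('safe corners z85')
for rc in [(168,127),(167,256),(210,256),(207,115)]: print(rc,ray('scene',rc,.085).round(3))
for rc in [(278,313),(247,371),(370,480)]: print(rc,ray('side',rc,.085).round(3))
print('cover corners z70')
for rc in [(172,343),(186,446),(270,430),(250,311)]: print(rc,ray('scene',rc,.07).round(3))
for rc in [(153,245),(137,333),(205,361),(218,263)]: print(rc,ray('side',rc,.07).round(3))
E
```

```text
safe corners z85
(168, 127) [ 0.483 -0.407  0.085]
(167, 256) [ 0.417 -0.08   0.085]
(210, 256) [ 0.566 -0.035  0.085]
(207, 115) [ 0.62  -0.368  0.085]
(278, 313) [ 0.418 -0.088  0.085]
(247, 371) [ 0.57  -0.063  0.085]
(370, 480) [ 0.624 -0.384  0.085]
cover corners z70
(172, 343) [0.378 0.14  0.07 ]
(186, 446) [0.382 0.401 0.07 ]
(270, 430) [0.654 0.376 0.07 ]
(250, 311) [0.648 0.116 0.07 ]
(153, 245) [0.396 0.384 0.07 ]
(137, 333) [0.66  0.357 0.07 ]
(205, 361) [0.614 0.074 0.07 ]
(218, 263) [0.371 0.128 0.07 ]
```

View pics/side1.png

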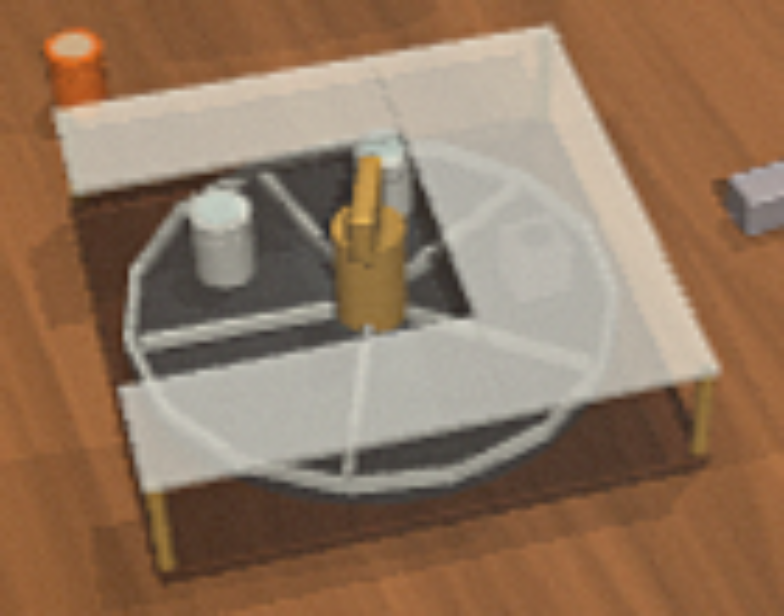

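View pics/scene1.png

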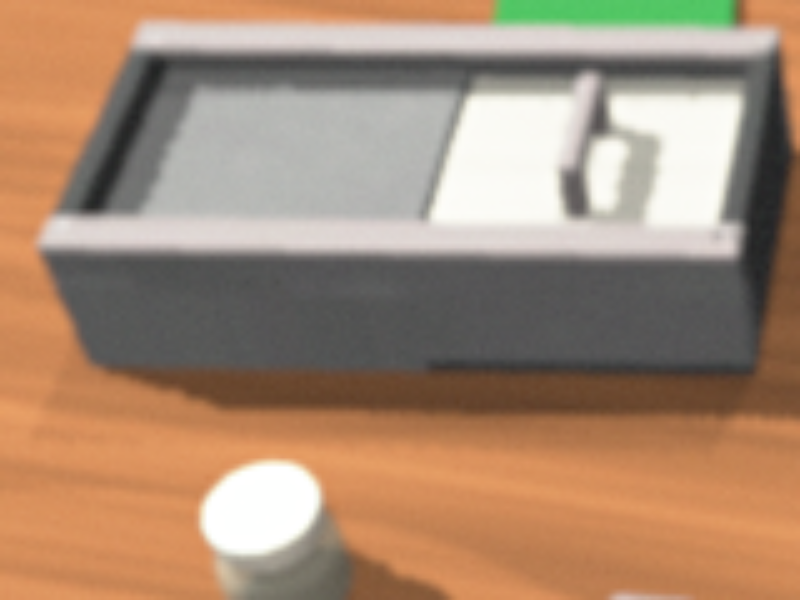

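The side crop shows pots at crop (222,240), in the bay, and (380,170), plus the square cube under the roof at (537,260). The knob is at (368,190), and the roof corners are (55,112), (550,28), (718,372) and (148,490). The scene crop shows the safe's top outer corners at (137,22), (778,28), (742,254) and (40,250), and the hatch bar from (590,72) to (572,170).

```bash
cat >> h.py <<'E'
def fit(obs,x0):
    from scipy.optimize import least_squares
    def f(p):
        c,s=np.cos(p[2]),np.sin(p[2]);r=[]
        for n,rc,X in obs:
            W=np.array([p[0]+c*X[0]-s*X[1],p[1]+s*X[0]+c*X[1],X[2]]);r+=list(proj(n,W)-rc)
        return r
    r=least_squares(f,x0,loss='soft_l1');return r.x,np.round(r.fun,1)
E
python3 - <<'E'
from h import *
S=lambda x,y:(130+y/5.6,235+x/5.6)
C=lambda x,y:(160+y/5,100+x/5)
o=[('scene',C(137,22),(-.082,-.2455,.085)),('scene',C(778,28),(-.082,.0875,.085)),('scene',C(742,254),(.082,.0875,.085)),('scene',C(40,250),(.082,-.2455,.085)),
('side',(278,313),(-.082,.0875,.085)),('side',(247,371),(.082,.0875,.085)),('side',(370,480),(.082,-.2455,.085))]
p,r=fit(o,[.5,-.14,.15]);print('safe',p.round(4),np.degrees(p[2]),r)
o=[('side',S(55,112),(-.135,.135,.07)),('side',S(550,28),(.135,.135,.07)),('side',S(718,372),(.135,-.135,.07)),('side',S(122,388),(-.135,-.07,.07)),('side',S(70,192),(-.135,.07,.066)),
('scene',(172,343),(-.135,-.135,.07)),('scene',(186,446),(-.135,.135,.07)),('scene',(270,430),(.135,.135,.07)),('scene',(250,311),(.135,-.135,.07))]
q,r=fit(o,[.52,.24,-.1]);print('cover',q.round(4),np.degrees(q[2]),r)
print('bar',ray('scene',C(581,118),.096).round(3),ray('side',(288,367),.096).round(3))
for nm,x,y,z in [('potA top',222,212,.058),('potB top',380,150,.058),('cube',537,240,.048)]: 
    w=ray('side',S(x,y),z);d=w[:2]-q[:2];print(nm,w.round(3),np.hypot(*d).round(3),(np.degrees(np.arctan2(d[1],d[0])-q[2])).round(1))
E
```

```text
safe [ 0.5065 -0.1564  0.1705] 9.770913453036947 [-0.5  0.7 -0.3 -0.3 -0.1 -2.  -1.2 -1.2 -0.4 -3.7 -2.5 -0.2 -0.8  2.3]
cover [ 0.517   0.2549 -0.0926] -5.303970651522591 [-0.5 -1.7 -2.1 -1.8 -2.9  0.7 -0.9 -0.   0.5 -0.2 -2.2 -2.1  3.6  0.1
  3.9 -0.  -3.6 -2.5]
bar [ 0.507 -0.153  0.096] [ 0.509 -0.16   0.096]
potA top [0.458 0.305 0.058] 0.077 145.1
potB top [0.549 0.319 0.058] 0.071 69.1
cube [0.601 0.235 0.048] 0.086 -8.0
```

```bash
cat >> h.py <<'E'
from scipy.spatial.transform import Rotation as Ro
SAFE=(.5065,-.1564,np.radians(9.77)); COV=(.517,.2549,np.radians(-5.3))
def loc(F,x,y):
    c,s=np.cos(F[2]),np.sin(F[2]);return np.array([F[0]+c*x-s*y,F[1]+s*x+c*y])
def plan(pos,close_deg,jaw,n=None,start=None):
    """rows from current pose to pos with tool y (closing) at close_deg mod 180, tool down"""
    s=sense();P,R=start or (np.array(s['tcp_pos']),np.array(s['ee_rot']));pos=np.array(pos)
    best=None
    for k in (0,180):
        a=np.radians(close_deg+k);y=np.array([np.cos(a),np.sin(a),0]);z=np.array([0,0,-1.]);T=np.c_[np.cross(y,z),y,z]
        v=Ro.from_matrix(R.T@T).as_rotvec()
        if best is None or np.linalg.norm(v)<np.linalg.norm(best[0]):best=(v,T)
    v,T=best;n=n or int(max(np.ceil(np.linalg.norm(v)/.145),np.ceil(np.linalg.norm(pos-P)/.048),1))
    D=(pos-P)/n
    for i in range(n):
        Ri=R@Ro.from_rotvec(v*i/n).as_matrix()
        print([jaw]+np.round(Ri.T@D*1e3,1).tolist()+np.round(v/n,4).tolist(),',')
    return pos,T
E
python3 - <<'E'
from h import *
m=camera_model('wrist');c=-np.array(m['R']).T@m['t'];s=sense();print(np.array(s['ee_rot']).T@(c-s['tcp_pos']),(np.array(m['R'])@s['ee_rot']).round(2).tolist(),m['fx'])
plan([.507,-.155,.24],99.8,87)
E
```

```text
[ 0.08357042 -0.00026467 -0.15557762] [[0.0, 1.0, 0.0], [-0.95, 0.0, -0.3], [-0.3, -0.0, 0.95]] 351.2109204217895
[87, 32.8, 34.3, -0.6, -0.0, 0.0, -0.0382] ,
[87, 31.5, 35.5, -0.6, -0.0, 0.0, -0.0382] ,
[87, 30.1, 36.7, -0.6, -0.0, 0.0, -0.0382] ,
[87, 28.7, 37.8, -0.6, -0.0, 0.0, -0.0382] ,
[87, 27.2, 38.9, -0.6, -0.0, 0.0, -0.0382] ,
[87, 25.7, 39.9, -0.6, -0.0, 0.0, -0.0382] ,
[87, 24.1, 40.9, -0.6, -0.0, 0.0, -0.0382] ,
[87, 22.6, 41.8, -0.6, -0.0, 0.0, -0.0382] ,
[87, 20.9, 42.6, -0.6, -0.0, 0.0, -0.0382] ,
[87, 19.3, 43.4, -0.6, -0.0, 0.0, -0.0382] ,
[87, 17.6, 44.1, -0.6, -0.0, 0.0, -0.0382] ,
[87, 15.9, 44.7, -0.6, -0.0, 0.0, -0.0382] ,
[87, 14.2, 45.3, -0.6, -0.0, 0.0, -0.0382] ,
[87, 12.5, 45.8, -0.6, -0.0, 0.0, -0.0382] ,
[87, 10.7, 46.2, -0.6, -0.0, 0.0, -0.0382] ,
[87, 8.9, 46.6, -0.6, -0.0, 0.0, -0.0382] ,
```

Emit:
{"op": "arm_command", "data": {"motion": [[40, 33, 34, -0.6, 0, 0, -0.038], [40, 31.5, 35.5, -0.6, 0, 0, -0.038], [40, 30, 36.5, -0.6, 0, 0, -0.038], [40, 28.5, 38, -0.6, 0, 0, -0.038], [40, 27, 39, -0.6, 0, 0, -0.038], [40, 25.5, 40, -0.6, 0, 0, -0.038], [40, 24, 41, -0.6, 0, 0, -0.038], [40, 22.5, 42, -0.6, 0, 0, -0.038]]}}

```text
time_s: 1.7
tcp_pos: [0.3862, 0.2031, 0.2358]
ee_rot: [[0.991, -0.134, 0.001], [-0.134, -0.991, 0.001], [0.001, -0.001, -1.0]]
wrist_force: [0.9, 0.7, 0.5]
gripper_width: 0.471
gripper_force: 0.0
```

Emit:
{"op": "arm_command", "data": {"motion": [[40, 21, 42.5, -0.6, 0, 0, -0.038], [40, 19, 43.5, -0.6, 0, 0, -0.038], [40, 17.5, 44, -0.6, 0, 0, -0.038], [40, 16, 44.5, -0.6, 0, 0, -0.038], [40, 14, 45.5, -0.6, 0, 0, -0.038], [40, 12.5, 46, -0.6, 0, 0, -0.038], [40, 10.5, 46, -0.6, 0, 0, -0.038], [40, 9, 46.5, -0.6, 0, 0, -0.038]]}}

```text
time_s: 2.5
tcp_pos: [0.505, -0.1575, 0.2405]
ee_rot: [[0.986, 0.168, 0.001], [0.168, -0.986, -0.0], [0.001, 0.0, -1.0]]
wrist_force: [0.2, 1.7, 0.7]
gripper_width: 0.462
gripper_force: 0.0
```

Emit:
{"op": "arm_command", "data": {"motion": [[40, 0, 0, 0, 0, 0, 0]]}}

```text
time_s: 2.6
tcp_pos: [0.5057, -0.1599, 0.2397]
ee_rot: [[0.987, 0.161, -0.0], [0.161, -0.987, -0.001], [-0.0, 0.001, -1.0]]
wrist_force: [-0.4, 0.4, -0.2]
gripper_width: 0.46
gripper_force: 0.0
```

```bash
python3 - <<'E'
from h import *
st();m=camera_model('wrist');np.save('w.npy',m,allow_pickle=True);snap('wrist','w1.png')
for t in ['hatch_bar','hatch']:
  for d in find_in(t,'wrist')[:3]:print(t,d,ray('wrist',d['location'],.096,m).round(4))
E
```

```text
2.6 [ 0.5057 -0.1599  0.2397] [[0.987, 0.161, -0.0], [0.161, -0.987, -0.001], [-0.0, 0.001, -1.0]] [-0.4  0.4 -0.2] 0.46 0.0
hatch_bar {'location': [339.6, 332.9], 'p': 0.9} [ 0.3494 -0.2016  0.096 ]
hatch_bar {'location': [173.9, 312.7], 'p': 0.55} [ 0.5175 -0.1539  0.096 ]
hatch_bar {'location': [104.4, 24.8], 'p': 0.33} [0.5372 0.0891 0.096 ]
hatch {'location': [173.9, 315.3], 'p': 0.94} [ 0.5179 -0.1561  0.096 ]
hatch {'location': [339.1, 333.2], 'p': 0.69} [ 0.35   -0.2017  0.096 ]
```

View pics/w1.png

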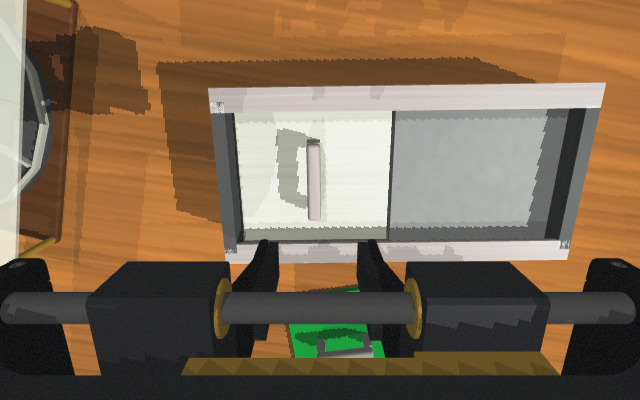

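The wrist view shows the bar's top running from (row 143, col 314) to (row 220, col 315). The safe's top outer corners are at (88,209), (83,606), (260,569) and (263,226).

```bash
python3 - <<'E'
from h import *
m=np.load('w.npy',allow_pickle=True).item()
a=ray('w',(141,314),.096,m);b=ray('w',(220,315),.096,m);print(a,b,np.linalg.norm(a-b),(a+b)/2)
import h;h.camera_model=lambda n:m
o=[('w',(88,209),(.082,.0875,.085)),('w',(83,606),(.082,-.2455,.085)),('w',(260,569),(-.082,-.2455,.085)),('w',(263,226),(-.082,.0875,.085))]
p,r=fit(o,[.5,-.15,.17]);print(p,np.degrees(p[2]),r)
E
```

```text
[ 0.54595129 -0.15045296  0.096     ] [ 0.47535324 -0.16269918  0.096     ] 0.07165231342026437 [ 0.51065227 -0.15657607  0.096     ]
[ 0.50849466 -0.15702503  0.17375634] 9.955504832864081 [-0.   0.4  0.1 -0.1 -0.6 -2.5  0.1  0.8]
```

Emit:
{"op": "arm_command", "data": {"motion": [[40, 5, -2.5, 40, 0, 0, -0.012], [40, 0, 0, 40, 0, 0, 0], [40, 0, 0, 40, 0, 0, 0], [40, 0, 0, 30, 0, 0, 0], [40, 0, 0, 11, 0, 0, 0], [40, 0, 0, 0, 0, 0, 0]]}}

```text
time_s: 3.35
tcp_pos: [0.5085, -0.151, 0.0784]
ee_rot: [[0.984, 0.18, -0.003], [0.18, -0.984, -0.0], [-0.003, -0.0, -1.0]]
wrist_force: [-0.1, -1.2, -0.1]
gripper_width: 0.459
gripper_force: 0.0
```

Emit:
{"op": "arm_command", "data": {"motion": [[0, 0, 0, 0, 0, 0, 0], [0, 0, 0, 0, 0, 0, 0], [0, 0, 0, 0, 0, 0, 0], [0, 0, 0, 0, 0, 0, 0], [0, 0, 0, 0, 0, 0, 0], [0, 0, 0, 0, 0, 0, 0]]}}

```text
time_s: 3.95
tcp_pos: [0.51, -0.1531, 0.0804]
ee_rot: [[0.984, 0.178, 0.002], [0.178, -0.984, -0.001], [0.002, 0.002, -1.0]]
wrist_force: [0.2, -5.7, 5.6]
gripper_width: 0.133
gripper_force: 30.0
```

Emit:
{"op": "arm_command", "data": {"motion": [[0, 0, 0, -5, 0, 0, 0], [0, 0, 0, -5, 0, 0, 0], [0, 0, 0, -4, 0, 0, 0], [0, 0, 0, 0, 0, 0, 0], [0, 0, 0, 0, 0, 0, 0]]}}

```text
time_s: 4.45
tcp_pos: [0.5078, -0.1525, 0.0921]
ee_rot: [[0.984, 0.178, -0.003], [0.178, -0.984, -0.0], [-0.003, -0.0, -1.0]]
wrist_force: [1.8, -5.5, -7.1]
gripper_width: 0.134
gripper_force: 30.3
```

Emit:
{"op": "arm_command", "data": {"motion": [[0, 0, 8, 0, 0, 0, 0], [0, 0, 12, 0, 0, 0, 0], [0, 0, 15, 0, 0, 0, 0], [0, 0, 15, 0, 0, 0, 0], [0, 0, 15, 0, 0, 0, 0], [0, 0, 15, 0, 0, 0, 0]]}}

```text
time_s: 5.05
tcp_pos: [0.5234, -0.2324, 0.093]
ee_rot: [[0.984, 0.178, -0.0], [0.178, -0.984, 0.0], [-0.0, -0.0, -1.0]]
wrist_force: [-0.4, 0.0, -5.7]
gripper_width: 0.138
gripper_force: 29.9
```

Emit:
{"op": "arm_command", "data": {"motion": [[0, -0.3, 15, 0, 0, 0, 0], [0, 0, 15, 0, 0, 0, 0], [0, -0.3, 15, 0, 0, 0, 0], [0, 0, 15, 0, 0, 0, 0], [0, 0, 11, 0, 0, 0, 0], [0, 0, 0, 2, 0, 0, 0], [0, 0, 0, 1.5, 0, 0, 0], [0, 0, 0, 0, 0, 0, 0]]}}

```text
time_s: 5.85
tcp_pos: [0.536, -0.3012, 0.0905]
ee_rot: [[0.984, 0.179, 0.002], [0.179, -0.984, -0.001], [0.001, 0.001, -1.0]]
wrist_force: [-0.0, -2.0, -1.1]
gripper_width: 0.129
gripper_force: 30.0
```

Emit:
{"op": "arm_command", "data": {"motion": [[40, 0, 0, 0, 0, 0, 0], [40, 0, 0, 0, 0, 0, 0], [40, 0, 0, 0, 0, 0, 0], [40, 0, 0, -40, 0, 0, 0], [40, 0, 0, -50, 0, 0, 0], [40, 0, 0, -50, 0, 0, 0], [40, 0, 0, -20, 0, 0, 0], [40, 0, 0, 0, 0, 0, 0]]}}

```text
time_s: 6.65
tcp_pos: [0.5374, -0.3013, 0.2549]
ee_rot: [[0.984, 0.179, 0.009], [0.179, -0.984, -0.003], [0.009, 0.005, -1.0]]
wrist_force: [-0.9, 0.0, -0.3]
gripper_width: 0.46
gripper_force: 0.0
```

```bash
python3 - <<'E'
from h import *
st();plan([.46,.26,.25],84.7,40)
E
```

```text
6.65 [ 0.5374 -0.3013  0.2549] [[0.984, 0.179, 0.009], [0.179, -0.984, -0.003], [0.009, 0.005, -1.0]] [-0.9  0.  -0.3] 0.46 0.0
[40, 2.0, -47.2, 0.2, 0.0003, -0.0008, 0.0227] ,
[40, 1.0, -47.2, 0.2, 0.0003, -0.0008, 0.0227] ,
[40, -0.1, -47.2, 0.2, 0.0003, -0.0008, 0.0227] ,
[40, -1.2, -47.2, 0.2, 0.0003, -0.0008, 0.0227] ,
[40, -2.3, -47.2, 0.2, 0.0003, -0.0008, 0.0227] ,
[40, -3.3, -47.1, 0.3, 0.0003, -0.0008, 0.0227] ,
[40, -4.4, -47.0, 0.3, 0.0003, -0.0008, 0.0227] ,
[40, -5.5, -46.9, 0.3, 0.0003, -0.0008, 0.0227] ,
[40, -6.5, -46.8, 0.3, 0.0003, -0.0008, 0.0227] ,
[40, -7.6, -46.6, 0.3, 0.0003, -0.0008, 0.0227] ,
[40, -8.6, -46.4, 0.4, 0.0003, -0.0008, 0.0227] ,
[40, -9.7, -46.2, 0.4, 0.0003, -0.0008, 0.0227] ,
```

Emit:
{"op": "arm_command", "data": {"motion": [[30, 2, -47, 0, 0, 0, 0.023], [30, 1, -47, 0, 0, 0, 0.023], [30, 0, -47, 0, 0, 0, 0.023], [30, -1, -47, 0, 0, 0, 0.023], [30, -2, -47, 0, 0, 0, 0.023], [30, -3.5, -47, 0, 0, 0, 0.023], [30, -4.5, -47, 0, 0, 0, 0.023], [30, -5.5, -47, 0, 0, 0, 0.023]]}}

```text
time_s: 7.45
tcp_pos: [0.4836, 0.0744, 0.2488]
ee_rot: [[1.0, -0.005, -0.001], [-0.005, -1.0, -0.0], [-0.001, 0.0, -1.0]]
wrist_force: [1.3, -0.2, 1.3]
gripper_width: 0.344
gripper_force: 0.0
```

Emit:
{"op": "arm_command", "data": {"motion": [[30, -6.5, -47, 0, 0, 0, 0.023], [30, -7.5, -46.5, 0, 0, 0, 0.023], [30, -8.5, -46.5, 0, 0, 0, 0.023], [30, -9.5, -46, 0, 0, 0, 0.023], [30, 0, 0, 0, 0, 0, 0], [30, 0, 0, 0, 0, 0, 0]]}}

```text
time_s: 8.05
tcp_pos: [0.4592, 0.2605, 0.2483]
ee_rot: [[0.996, -0.094, -0.002], [-0.094, -0.996, -0.002], [-0.002, 0.002, -1.0]]
wrist_force: [-0.6, -0.7, -0.5]
gripper_width: 0.341
gripper_force: 0.0
```

```bash
python3 - <<'E'
from h import *
st();m=camera_model('wrist');np.save('w2.npy',m,allow_pickle=True);snap('wrist','w2.png')
for t,z in [('knob',.1),('pot1',.05),('cube',.04)]:
  for d in find_in(t,'wrist')[:4]:print(t,d,ray('wrist',d['location'],z,m).round(4))
snap('side','s2.png')
E
```

```text
8.05 [0.4592 0.2605 0.2483] [[0.996, -0.094, -0.002], [-0.094, -0.996, -0.002], [-0.002, 0.002, -1.0]] [-0.6 -0.7 -0.5] 0.341 0.0
knob {'location': [144.9, 325.2], 'p': 0.62} [0.4954 0.2502 0.1   ]
pot1 {'location': [217.1, 120.1], 'p': 0.88} [0.4311 0.4756 0.05  ]
pot1 {'location': [183.0, 273.7], 'p': 0.82} [0.4531 0.3066 0.05  ]
pot1 {'location': [92.2, 254.2], 'p': 0.77} [0.5446 0.3134 0.05  ]
```

View pics/w2.png

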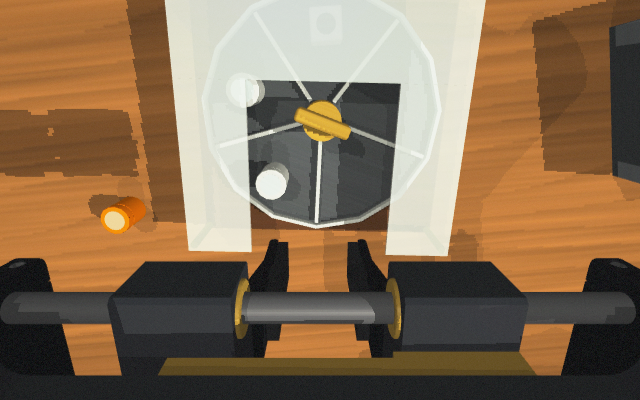

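The wrist view shows knob-bar ends at (row 116, col 299) and (132, 349). Pot A's lid is at (180,272) and pot B's lid at (90,245) under the roof edge. The cube is at (25,325). The bay's inner corners are (80,247) and (83,400), and the front roof corners (250,188), (252,251), (255,387) and (255,448). Only two pots are there.

```bash
python3 - <<'E'
from h import *
m=np.load('w2.npy',allow_pickle=True).item()
o=[('w',(250,188),(-.135,.135,.07)),('w',(252,251),(-.135,.07,.07)),('w',(255,387),(-.135,-.07,.07)),('w',(255,448),(-.135,-.135,.07)),('w',(80,247),(.035,.07,.07)),('w',(83,400),(.035,-.07,.07))]
import h;h.camera_model=lambda n:m
p,r=fit(o,[.51,.25,-.1]);print(p.round(4),np.degrees(p[2]),r)
a=ray('w',(116,299),.1,m);b=ray('w',(132,349),.1,m);k=(a+b)/2;print('knob',k,np.linalg.norm(a-b),np.degrees(np.arctan2(*(a-b)[1::-1])))
for n,rc in [('A',(180,272)),('B',(90,245))]:
    w=ray('w',rc,.058,m);d=w[:2]-p[:2];print(n,w,np.hypot(*d),np.degrees(np.arctan2(d[1],d[0])-p[2]))
print(sense()['joints'])
E
```

```text
[ 0.5128  0.2507 -0.1159] -6.640257349458683 [ 0.3  1.7 -0.5  1.  -0.9 -1.4  0.3 -0.6 -0.1 -1.5  0.5  0.8]
knob [0.51312538 0.24951489 0.1       ] 0.044604220201320655 67.20250494192638
A [0.45842173 0.30666527 0.058     ] 0.07806611067583588 140.84019251149743
B [0.54730577 0.32035957 0.058     ] 0.07771780463895649 70.32001150899664
[ 4.69304266e+01  1.17826122e+01 -1.13240762e+01 -3.83036240e-03
 -6.69101469e+01  3.74248987e+01]
```

```bash
python3 - <<'E'
from h import *
plan([.513,.250,.14],157.2,30)
E
```

```text
[30, 5.9, 0.4, 12.2, 0.0, 0.0, -0.1413] ,
[30, 5.8, 1.2, 12.2, 0.0, 0.0, -0.1413] ,
[30, 5.6, 2.0, 12.2, 0.0, 0.0, -0.1413] ,
[30, 5.2, 2.8, 12.2, 0.0, 0.0, -0.1413] ,
[30, 4.8, 3.5, 12.2, 0.0, 0.0, -0.1413] ,
[30, 4.3, 4.1, 12.2, 0.0, 0.0, -0.1413] ,
[30, 3.6, 4.7, 12.2, 0.0, 0.0, -0.1413] ,
[30, 2.9, 5.1, 12.2, 0.0, 0.0, -0.1413] ,
[30, 2.2, 5.5, 12.2, 0.0, 0.0, -0.1413] ,
```

Emit:
{"op": "arm_command", "data": {"motion": [[30, 27.3, 2.7, 0, 0, 0, 0], [30, 27.3, 2.7, 0, 0, 0, 0], [30, 0, 0, 8, 0, 0, 0.144], [30, 0, 0, 8, 0, 0, 0.144], [30, 0, 0, 8, 0, 0, 0.144], [30, 0, 0, 8, 0, 0, 0.144], [30, 0, 0, 8, 0, 0, 0.144], [30, 0, 0, 8, 0, 0, 0.144]]}}

```text
time_s: 9.1
tcp_pos: [0.5143, 0.2479, 0.2015]
ee_rot: [[0.567, -0.824, 0.0], [-0.824, -0.567, 0.0], [-0.0, -0.0, -1.0]]
wrist_force: [0.0, -0.2, -0.4]
gripper_width: 0.345
gripper_force: 0.0
```

Emit:
{"op": "arm_command", "data": {"motion": [[30, 0, 0, 8, 0, 0, 0.144], [30, 0, 0, 8, 0, 0, 0.144], [30, 0, 0, 8, 0, 0, 0.144], [30, 0, 0, 8, 0, 0, 0.144], [30, 0, 0, 8, 0, 0, 0.144], [30, 0, 0, 8, 0, 0, 0.144], [30, 0, 0, 8, 0, 0, 0.144], [30, 0, 0, 0, 0, 0, 0]]}}

```text
time_s: 9.9
tcp_pos: [0.5137, 0.2476, 0.1447]
ee_rot: [[-0.389, -0.921, -0.002], [-0.921, 0.389, -0.001], [0.002, 0.001, -1.0]]
wrist_force: [-0.6, 0.6, 0.1]
gripper_width: 0.342
gripper_force: 0.0
```

Emit:
{"op": "arm_command", "data": {"motion": [[30, 0, 0, 0, 0, 0, 0]]}}

```text
time_s: 10.0
tcp_pos: [0.5144, 0.2484, 0.1459]
ee_rot: [[-0.386, -0.923, 0.0], [-0.923, 0.386, -0.0], [-0.0, -0.0, -1.0]]
wrist_force: [0.1, 0.1, -0.8]
gripper_width: 0.345
gripper_force: 0.0
```

```bash
python3 - <<'E'
from h import *
st();plan([.513,.250,.083],157.2,30)
E
```

```text
10.0 [0.5144 0.2484 0.1459] [[-0.386, -0.923, 0.0], [-0.923, 0.386, -0.0], [-0.0, -0.0, -1.0]] [ 0.1  0.1 -0.8] 0.345 0.0
[30, -0.5, 1.0, 31.5, -0.0002, 0.0, 0.001] ,
[30, -0.5, 1.0, 31.5, -0.0002, 0.0, 0.001] ,
```

Emit:
{"op": "arm_command", "data": {"motion": [[30, -0.5, 1.5, 30, 0, 0, 0], [30, -0.5, 0.5, 20, 0, 0, 0], [30, 0, 0, 12, 0, 0, 0], [30, 0, 0, 0, 0, 0, 0], [0, 0, 0, 0, 0, 0, 0], [0, 0, 0, 0, 0, 0, 0], [0, 0, 0, 0, 0, 0, 0], [0, 0, 0, 0, 0, 0, 0]]}}

```text
time_s: 10.8
tcp_pos: [0.5127, 0.2509, 0.0842]
ee_rot: [[-0.387, -0.922, 0.001], [-0.922, 0.387, 0.0], [-0.001, -0.0, -1.0]]
wrist_force: [-0.8, 0.1, 1.2]
gripper_width: 0.135
gripper_force: 30.1
```

Emit:
{"op": "arm_command", "data": {"motion": [[0, 0, 0, 0, 0, 0, -0.03], [0, 0, 0, 0, 0, 0, -0.06], [0, 0, 0, 0, 0, 0, -0.07], [0, 0, 0, 0, 0, 0, -0.07], [0, 0, 0, 0, 0, 0, -0.07], [0, 0, 0, 0, 0, 0, -0.07], [0, 0, 0, 0, 0, 0, -0.07], [0, 0, 0, 0, 0, 0, -0.07]]}}

```text
time_s: 11.6
tcp_pos: [0.5129, 0.2509, 0.0842]
ee_rot: [[0.115, -0.993, 0.001], [-0.993, -0.115, 0.0], [-0.0, -0.001, -1.0]]
wrist_force: [-0.7, 0.5, 1.1]
gripper_width: 0.135
gripper_force: 29.9
```

Emit:
{"op": "arm_command", "data": {"motion": [[0, 0, 0, 0, 0, 0, -0.07], [0, 0, 0, 0, 0, 0, -0.06], [0, 0, 0, 0, 0, 0, -0.04], [0, 0, 0, 0, 0, 0, -0.01], [0, 0, 0, 0, 0, 0, 0], [0, 0, 0, 0, 0, 0, 0]]}}

```text
time_s: 12.2
tcp_pos: [0.5129, 0.2509, 0.0842]
ee_rot: [[0.288, -0.958, 0.001], [-0.958, -0.288, 0.0], [-0.0, -0.001, -1.0]]
wrist_force: [-0.9, -0.9, 4.5]
gripper_width: 0.137
gripper_force: 29.9
```

Emit:
{"op": "arm_command", "data": {"motion": [[30, 0, 0, 0, 0, 0, 0], [30, 0, 0, 0, 0, 0, 0], [30, 0, 0, 0, 0, 0, 0], [30, 0, 0, -40, 0, 0, 0], [30, 0, 0, -45, 0, 0, 0], [30, 0, 0, -45, 0, 0, 0], [30, 0, 0, -40, 0, 0, 0], [30, 0, 0, 0, 0, 0, -0.13]]}}

```text
time_s: 13.0
tcp_pos: [0.5154, 0.2523, 0.2606]
ee_rot: [[0.413, -0.911, 0.011], [-0.911, -0.413, 0.007], [-0.002, -0.013, -1.0]]
wrist_force: [0.5, 0.5, 0.5]
gripper_width: 0.344
gripper_force: 0.0
```

Emit:
{"op": "arm_command", "data": {"motion": [[55, 0, 0, 0, 0, 0, -0.13], [55, 0, 0, 0, 0, 0, -0.13], [55, 0, 0, 0, 0, 0, -0.13], [55, 0, 0, 0, 0, 0, -0.13], [55, 0, 0, 0, 0, 0, -0.13], [55, 0, 0, 0, 0, 0, -0.13], [55, 0, 0, 0, 0, 0, -0.13], [55, 0, 0, 0, 0, 0, -0.13]]}}

```text
time_s: 13.8
tcp_pos: [0.5124, 0.2507, 0.2532]
ee_rot: [[0.995, -0.103, -0.001], [-0.103, -0.995, -0.0], [-0.001, 0.0, -1.0]]
wrist_force: [-0.6, 0.1, -0.2]
gripper_width: 0.629
gripper_force: 0.0
```

Emit:
{"op": "arm_command", "data": {"motion": [[55, -43, 0, 0, 0, 0, 0], [55, -42, 0, 0, 0, 0, 0], [55, 0, 0, 0, 0, 0, 0], [55, 0, 0, 0, 0, 0, 0]]}}

```text
time_s: 14.2
tcp_pos: [0.4276, 0.2602, 0.254]
ee_rot: [[0.994, -0.107, 0.001], [-0.107, -0.994, 0.001], [0.001, -0.001, -1.0]]
wrist_force: [0.8, -0.2, -0.5]
gripper_width: 0.635
gripper_force: 0.0
```

```bash
python3 - <<'E'
from h import *
st();m=camera_model('wrist');np.save('w3.npy',m,allow_pickle=True);snap('wrist','w3.png')
for d in find_in('pot1','wrist')[:4]:print(d,ray('wrist',d['location'],.045,m).round(4))
E
```

```text
14.2 [0.4276 0.2602 0.254 ] [[0.994, -0.107, 0.001], [-0.107, -0.994, 0.001], [0.001, -0.001, -1.0]] [ 0.8 -0.2 -0.5] 0.635 0.0
{'location': [168.1, 326.3], 'p': 0.95} [0.4302 0.2509 0.045 ]
{'location': [192.1, 116.2], 'p': 0.85} [0.428  0.4795 0.045 ]
{'location': [116.8, 252.6], 'p': 0.84} [0.4909 0.3199 0.045 ]
```

View pics/w3.png

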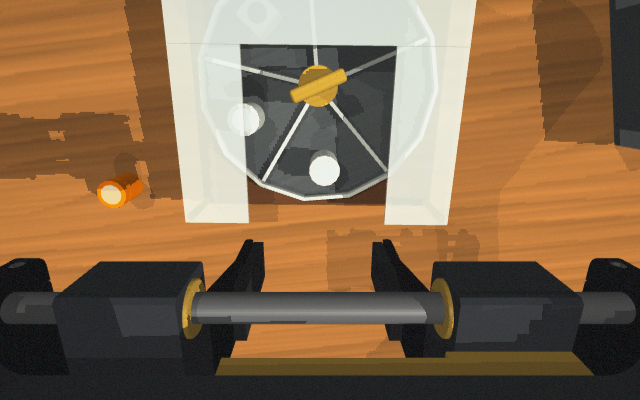

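Pot A's lid is in the bay at (row 170, col 324), and pot B is at (119,246).

```bash
python3 - <<'E'
from h import *
m=np.load('w3.npy',allow_pickle=True).item()
im=cv2.imread('pics/w3.png').min(2)
for n,(r,c) in [('A',(170,324)),('B',(119,246))]:
    # lid
    w=ray('w',(r,c),.058,m);d=w[:2]-[.513,.2507];print(n,w.round(4),np.hypot(*d),np.degrees(np.arctan2(d[1],d[0])))
g=(im[150:190,305:345]>225);ys,xs=np.nonzero(g);print(ys.mean()+150,xs.mean()+305,g.sum(),ys.min()+150,ys.max()+150,xs.min()+305,xs.max()+305)
w=ray('w',(ys.mean()+150,xs.mean()+305),.058,m);print(w)
plan([w[0],w[1],.12],84,55)
E
```

```text
A [0.4314 0.2534 0.058 ] 0.08168290577531483 178.0960086091657
B [0.4902 0.3242 0.058 ] 0.07696739966239328 107.20697467096637
170.47251114413075 324.1634472511144 673 156 185 310 338
[0.43085317 0.25329744 0.058     ]
[55, 1.0, 2.2, 44.6, -0.0001, -0.0001, -0.0014] ,
[55, 1.0, 2.2, 44.6, -0.0001, -0.0001, -0.0014] ,
[55, 1.0, 2.2, 44.6, -0.0001, -0.0001, -0.0014] ,
```

Emit:
{"op": "arm_command", "data": {"motion": [[55, 1, 2.2, 45, 0, 0, 0], [55, 1, 2.2, 45, 0, 0, 0], [55, 1, 2.2, 45, 0, 0, 0], [55, 0, 0, 45, 0, 0, 0], [55, 0, 0, 28, 0, 0, 0], [55, 0, 0, 11, 0, 0, 0], [55, 0, 0, 0, 0, 0, 0]]}}

```text
time_s: 15.0
tcp_pos: [0.4306, 0.2525, 0.0332]
ee_rot: [[0.994, -0.109, -0.002], [-0.109, -0.994, -0.003], [-0.002, 0.003, -1.0]]
wrist_force: [-1.1, 0.3, 0.1]
gripper_width: 0.63
gripper_force: 0.0
```

Emit:
{"op": "arm_command", "data": {"motion": [[0, 0, 0, 0, 0, 0, 0], [0, 0, 0, 0, 0, 0, 0], [0, 0, 0, 0, 0, 0, 0], [0, 0, 0, 0, 0, 0, 0], [0, 0, 0, 0, 0, 0, 0]]}}

```text
time_s: 15.5
tcp_pos: [0.4309, 0.2537, 0.0358]
ee_rot: [[0.994, -0.108, 0.002], [-0.108, -0.994, 0.001], [0.001, -0.002, -1.0]]
wrist_force: [-0.7, -0.2, 4.3]
gripper_width: 0.358
gripper_force: 30.0
```

```bash
sed -i 's/^SAFE=.*/SAFE=(.5095,-.157,np.radians(9.9)); COV=(.513,.2508,np.radians(-6.2))/' h.py; python3 - <<'E'
from h import *
s=sense();R=np.array(s['ee_rot']);p=np.array(s['tcp_pos']);p[2]=.20
w=loc(SAFE,0,.028);print(w);plan([*w,.2],9.9,0,start=(p,R))
E
```

```text
[ 0.50468599 -0.12941694]
[0, 12.8, 41.4, -0.0, -0.0003, -0.0, 0.1433] ,
[0, 18.5, 39.2, -0.0, -0.0003, -0.0, 0.1433] ,
[0, 23.9, 36.1, -0.0, -0.0003, -0.0, 0.1433] ,
[0, 28.9, 32.3, -0.0, -0.0003, -0.0, 0.1433] ,
[0, 33.2, 27.9, -0.0, -0.0003, -0.0, 0.1433] ,
[0, 36.8, 22.9, -0.0, -0.0003, -0.0, 0.1433] ,
[0, 39.7, 17.4, -0.0, -0.0003, -0.0, 0.1433] ,
[0, 41.8, 11.5, -0.0, -0.0003, -0.0, 0.1433] ,
[0, 43.0, 5.4, 0.0, -0.0003, -0.0, 0.1433] ,
```

Emit:
{"op": "arm_command", "data": {"motion": [[0, 0, 0, -14, 0, 0, 0], [0, 0, 0, -30, 0, 0, 0], [0, 0, 0, -40, 0, 0, 0], [0, 0, 0, -40, 0, 0, 0], [0, 0, 0, -30, 0, 0, 0], [0, 0, 0, -10, 0, 0, 0], [0, 0, 0, 0, 0, 0, 0]]}}

```text
time_s: 16.2
tcp_pos: [0.4306, 0.2535, 0.1997]
ee_rot: [[0.994, -0.109, 0.002], [-0.109, -0.994, 0.003], [0.002, -0.003, -1.0]]
wrist_force: [0.6, -0.1, -1.6]
gripper_width: 0.361
gripper_force: 30.0
```

Emit:
{"op": "arm_command", "data": {"motion": [[0, 13, 41.5, 0, 0, 0, 0.143], [0, 18.5, 39, 0, 0, 0, 0.143], [0, 24, 36, 0, 0, 0, 0.143], [0, 29, 32.5, 0, 0, 0, 0.143], [0, 33, 28, 0, 0, 0, 0.143], [0, 37, 23, 0, 0, 0, 0.143], [0, 39.5, 17.5, 0, 0, 0, 0.143], [0, 42, 11.5, 0, 0, 0, 0.143]]}}

```text
time_s: 17.0
tcp_pos: [0.4949, -0.0893, 0.1961]
ee_rot: [[0.307, -0.952, -0.005], [-0.952, -0.307, 0.0], [-0.002, 0.004, -1.0]]
wrist_force: [0.5, 0.1, -0.0]
gripper_width: 0.363
gripper_force: 30.0
```

Emit:
{"op": "arm_command", "data": {"motion": [[0, 43, 5.5, 0, 0, 0, 0.143], [0, 0, 0, 0, 0, 0, 0], [0, 0, 0, 0, 0, 0, 0]]}}

```text
time_s: 17.3
tcp_pos: [0.5031, -0.131, 0.196]
ee_rot: [[0.172, -0.985, -0.005], [-0.985, -0.172, 0.001], [-0.001, 0.005, -1.0]]
wrist_force: [0.2, -0.4, -0.9]
gripper_width: 0.365
gripper_force: 30.0
```

```bash
python3 - <<'E'
from h import *
st();w=loc(SAFE,0,.028);plan([*w,.031],9.9,0,n=4);snap('wrist','w4.png')
E
```

```text
17.3 [ 0.5031 -0.131   0.196 ] [[0.172, -0.985, -0.005], [-0.985, -0.172, 0.001], [-0.001, 0.005, -1.0]] [ 0.2 -0.4 -0.9] 0.365 29.99963435344398
[0, -0.3, -0.7, 41.2, 0.0013, 0.0004, -0.0] ,
[0, -0.3, -0.6, 41.2, 0.0013, 0.0004, -0.0] ,
[0, -0.3, -0.6, 41.2, 0.0013, 0.0004, -0.0] ,
[0, -0.3, -0.5, 41.2, 0.0013, 0.0004, -0.0] ,
```

View pics/w4.png

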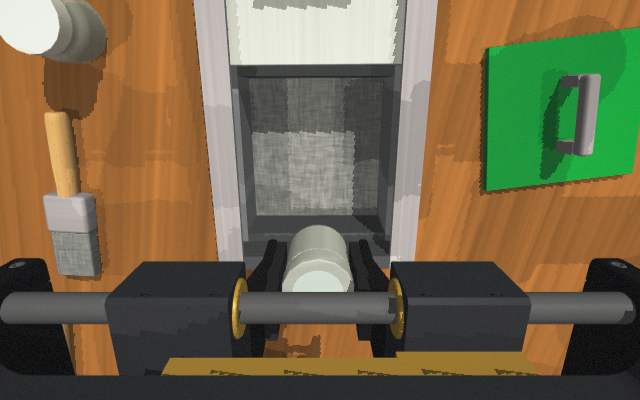

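The open well is clear (rows 65–215, cols 250–380), and the pot is held upright at (265,318).

Emit:
{"op": "arm_command", "data": {"motion": [[0, -1, -2, 40, 0, 0, 0], [0, 0, 0, 40, 0, 0, 0], [0, 0, 0, 40, 0, 0, 0], [0, 0, 0, 25, 0, 0, 0], [0, 0, 0, 14, 0, 0, 0], [0, 0, 0, 6, 0, 0, 0], [0, 0, 0, 0, 0, 0, 0], [0, 0, 0, 0, 0, 0, 0]]}}

```text
time_s: 18.15
tcp_pos: [0.5069, -0.1283, 0.0343]
ee_rot: [[0.176, -0.984, 0.001], [-0.984, -0.176, -0.0], [0.0, -0.001, -1.0]]
wrist_force: [-0.1, 0.6, -0.4]
gripper_width: 0.36
gripper_force: 30.0
```

Emit:
{"op": "arm_command", "data": {"motion": [[0, 0, 0, 4, 0, 0, 0], [0, 0, 0, 0, 0, 0, 0], [46, 0, 0, 0, 0, 0, 0], [46, 0, 0, 0, 0, 0, 0], [46, 0, 0, 0, 0, 0, 0], [46, 0, 0, 0, 0, 0, 0]]}}

```text
time_s: 18.75
tcp_pos: [0.5064, -0.1289, 0.0298]
ee_rot: [[0.174, -0.985, 0.0], [-0.985, -0.174, 0.0], [0.0, -0.0, -1.0]]
wrist_force: [-0.1, -0.4, 0.2]
gripper_width: 0.521
gripper_force: 0.0
```

Emit:
{"op": "arm_command", "data": {"motion": [[46, 0, 0, -25, 0, 0, 0], [46, 0, 0, -45, 0, 0, 0], [46, 0, 0, -50, 0, 0, 0], [46, 0, 0, -50, 0, 0, 0], [46, 0, 0, -50, 0, 0, 0], [30, 0, 0, 0, 0, 0, 0], [30, 0, 0, 0, 0, 0, 0]]}}

```text
time_s: 19.45
tcp_pos: [0.5066, -0.1287, 0.251]
ee_rot: [[0.174, -0.985, 0.003], [-0.985, -0.174, 0.001], [-0.0, -0.004, -1.0]]
wrist_force: [-1.0, 0.5, -0.4]
gripper_width: 0.421
gripper_force: 0.0
```

```bash
python3 - <<'E'
from h import *
st();plan([.513,.2509,.25],196,30)
snap('side','s5.png');snap('scene','sc5.png')
for d in find_in('pot1','side')[:5]:print(d,ray('side',d['location'],.04).round(3))
E
python3 -c "
import cv2,numpy as np
a=cv2.imread('pics/side1.png');b=cv2.imread('pics/s5.png')
l=cv2.resize(b[130:240,235:375],(400,314));r=cv2.resize(b[240:400,300:490],(400,337))
cv2.imwrite('pics/c5.png',np.vstack([l,r])[:600])"
```

```text
19.45 [ 0.5066 -0.1287  0.251 ] [[0.174, -0.985, 0.003], [-0.985, -0.174, 0.001], [-0.0, -0.004, -1.0]] [-1.   0.5 -0.4] 0.421 0.0
[30, -46.6, -9.0, 0.2, -0.0004, -0.0, -0.0131] ,
[30, -46.5, -9.7, 0.2, -0.0004, -0.0, -0.0131] ,
[30, -46.3, -10.3, 0.2, -0.0004, -0.0, -0.0131] ,
[30, -46.2, -10.9, 0.2, -0.0004, -0.0, -0.0131] ,
[30, -46.1, -11.5, 0.2, -0.0004, -0.0, -0.0131] ,
[30, -45.9, -12.1, 0.1, -0.0004, -0.0, -0.0131] ,
[30, -45.7, -12.7, 0.1, -0.0004, -0.0, -0.0131] ,
[30, -45.6, -13.3, 0.1, -0.0004, -0.0, -0.0131] ,
{'location': [293.8, 357.1], 'p': 0.75} [ 0.502 -0.136  0.04 ]
{'location': [166.2, 283.9], 'p': 0.59} [0.49  0.321 0.04 ]
{'location': [351.5, 414.2], 'p': 0.5} [ 0.55  -0.295  0.04 ]
{'location': [144.0, 248.1], 'p': 0.49} [0.422 0.459 0.04 ]
{'location': [168.3, 312.3], 'p': 0.25} [0.563 0.281 0.04 ]
```

View pics/c5.png

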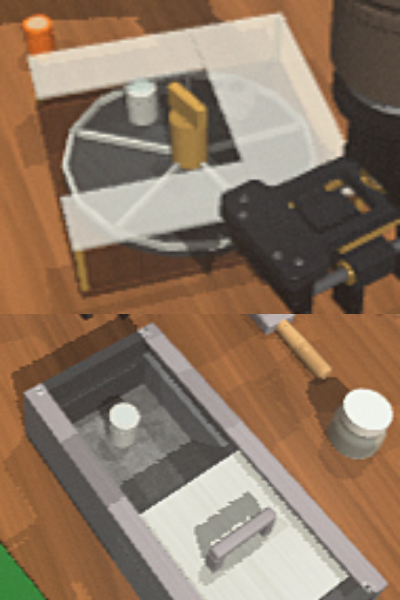

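Pot A stands in the well and the hatch is parked on the deck. Pot B is at its place on the turntable.

Emit:
{"op": "arm_command", "data": {"motion": [[30, -46.5, -9, 0, 0, 0, -0.013], [30, -46.5, -9.7, 0, 0, 0, -0.013], [30, -46.3, -10.3, 0, 0, 0, -0.013], [30, -46.2, -11, 0, 0, 0, -0.013], [30, -46, -11.5, 0, 0, 0, -0.013], [30, -46, -12, 0, 0, 0, -0.013], [30, -45.7, -12.7, 0, 0, 0, -0.013], [30, -45.6, -13.3, 0, 0, 0, -0.013]]}}

```text
time_s: 20.4
tcp_pos: [0.5121, 0.2523, 0.2478]
ee_rot: [[0.276, -0.961, -0.003], [-0.961, -0.276, -0.002], [0.002, 0.003, -1.0]]
wrist_force: [0.8, -0.5, 0.3]
gripper_width: 0.345
gripper_force: 0.0
```

Emit:
{"op": "arm_command", "data": {"motion": [[30, 0, 0, 50, 0, 0, 0], [30, 0, 0, 50, 0, 0, 0], [30, 0, 0, 15, 0, 0, 0], [30, 0, 0, 0, 0, 0, 0], [30, 0, 0, 0, 0, 0, 0]]}}

```text
time_s: 20.9
tcp_pos: [0.5132, 0.2507, 0.1342]
ee_rot: [[0.276, -0.961, -0.0], [-0.961, -0.276, -0.001], [0.001, 0.001, -1.0]]
wrist_force: [-0.3, 0.7, 0.1]
gripper_width: 0.346
gripper_force: 0.0
```

```bash
python3 - <<'E'
from h import *
st();plan([.513,.2509,.083],196.5,30,n=3)
E
```

```text
20.9 [0.5132 0.2507 0.1342] [[0.276, -0.961, -0.0], [-0.961, -0.276, -0.001], [0.001, 0.001, -1.0]] [-0.3  0.7  0.1] 0.346 0.0
[30, -0.1, 0.0, 17.1, 0.0003, -0.0004, -0.0028] ,
[30, -0.1, 0.0, 17.1, 0.0003, -0.0004, -0.0028] ,
[30, -0.1, 0.0, 17.1, 0.0003, -0.0004, -0.0028] ,
```

Emit:
{"op": "arm_command", "data": {"motion": [[30, 0, 0, 25, 0, 0, -0.008], [30, 0, 0, 20, 0, 0, 0], [30, 0, 0, 6, 0, 0, 0], [0, 0, 0, 0, 0, 0, 0], [0, 0, 0, 0, 0, 0, 0], [0, 0, 0, 0, 0, 0, 0], [0, 0, 0, 0, 0, 0, 0], [0, 0, 0, 0, 0, 0, 0]]}}

```text
time_s: 21.7
tcp_pos: [0.5129, 0.2509, 0.085]
ee_rot: [[0.283, -0.959, 0.001], [-0.959, -0.283, 0.001], [-0.0, -0.001, -1.0]]
wrist_force: [-4.8, 0.5, 7.0]
gripper_width: 0.139
gripper_force: 30.0
```

Emit:
{"op": "arm_command", "data": {"motion": [[0, 0, 0, 0, 0, 0, -0.03], [0, 0, 0, 0, 0, 0, -0.06], [0, 0, 0, 0, 0, 0, -0.075], [0, 0, 0, 0, 0, 0, -0.075], [0, 0, 0, 0, 0, 0, -0.075], [0, 0, 0, 0, 0, 0, -0.075], [0, 0, 0, 0, 0, 0, -0.075], [0, 0, 0, 0, 0, 0, -0.075]]}}

```text
time_s: 22.5
tcp_pos: [0.513, 0.251, 0.085]
ee_rot: [[0.738, -0.675, 0.001], [-0.675, -0.738, 0.001], [0.0, -0.001, -1.0]]
wrist_force: [-2.5, -0.2, 5.8]
gripper_width: 0.131
gripper_force: 30.0
```

Emit:
{"op": "arm_command", "data": {"motion": [[0, 0, 0, 0, 0, 0, -0.075], [0, 0, 0, 0, 0, 0, -0.075], [0, 0, 0, 0, 0, 0, -0.075], [0, 0, 0, 0, 0, 0, -0.075], [0, 0, 0, 0, 0, 0, -0.075], [0, 0, 0, 0, 0, 0, -0.075], [0, 0, 0, 0, 0, 0, -0.075], [0, 0, 0, 0, 0, 0, -0.06]]}}

```text
time_s: 23.3
tcp_pos: [0.5131, 0.2511, 0.085]
ee_rot: [[0.988, -0.155, 0.001], [-0.155, -0.988, 0.001], [0.001, -0.001, -1.0]]
wrist_force: [-3.4, -0.5, 5.4]
gripper_width: 0.137
gripper_force: 30.0
```

Emit:
{"op": "arm_command", "data": {"motion": [[0, 0, 0, 0, 0, 0, -0.04], [0, 0, 0, 0, 0, 0, -0.02], [0, 0, 0, 0, 0, 0, 0], [0, 0, 0, 0, 0, 0, 0]]}}

```text
time_s: 23.7
tcp_pos: [0.5131, 0.2511, 0.085]
ee_rot: [[0.995, -0.098, 0.001], [-0.098, -0.995, 0.001], [0.001, -0.001, -1.0]]
wrist_force: [-3.0, 0.2, 4.6]
gripper_width: 0.135
gripper_force: 30.0
```

Yaw is −5.6. Release, rise, back off over the bay and look.

Emit:
{"op": "arm_command", "data": {"motion": [[30, 0, 0, 0, 0, 0, 0], [30, 0, 0, 0, 0, 0, 0], [30, 0, 0, 0, 0, 0, 0], [30, 0, 0, -40, 0, 0, 0], [30, 0, 0, -45, 0, 0, 0], [30, 0, 0, -45, 0, 0, 0], [55, 0, 0, -40, 0, 0, 0], [55, -43, 0, 0, 0, 0, 0]]}}

```text
time_s: 24.5
tcp_pos: [0.4757, 0.2574, 0.2599]
ee_rot: [[0.995, -0.101, 0.013], [-0.101, -0.995, 0.008], [0.012, -0.009, -1.0]]
wrist_force: [-1.6, 0.3, -0.5]
gripper_width: 0.446
gripper_force: 0.0
```

Emit:
{"op": "arm_command", "data": {"motion": [[55, -42, 0, 0, 0, 0, 0], [55, 0, 0, 0, 0, 0, 0], [55, 0, 0, 0, 0, 0, 0]]}}

```text
time_s: 24.8
tcp_pos: [0.428, 0.2593, 0.2542]
ee_rot: [[0.995, -0.097, 0.001], [-0.097, -0.995, 0.001], [0.001, -0.001, -1.0]]
wrist_force: [0.8, -0.6, -0.5]
gripper_width: 0.617
gripper_force: 0.0
```

```bash
python3 - <<'E'
from h import *
st();m=camera_model('wrist');im=snap('wrist','w6.png')
for d in find_in('pot1','wrist')[:4]:print(d,ray('wrist',d['location'],.045,m).round(4))
g=im.min(2)>225;n,l,s,c=cv2.connectedComponentsWithStats(g.astype(np.uint8))
for i in range(1,n):
    if 300<s[i,4]<1500:
        w=ray('w',c[i][::-1],.058,m);print(s[i],c[i],w)
        if abs(c[i][0]-320)<50 and 140<c[i][1]<200: plan([w[0],w[1],.035],83.8,55,n=6)
E
```

```text
24.8 [0.428  0.2593 0.2542] [[0.995, -0.097, 0.001], [-0.097, -0.995, 0.001], [0.001, -0.001, -1.0]] [ 0.8 -0.6 -0.5] 0.617 0.0
{'location': [188.1, 116.8], 'p': 0.84} [0.4306 0.477  0.045 ]
{'location': [163.6, 317.8], 'p': 0.73} [0.4364 0.2585 0.045 ]
[405  49  32 111 474] [427.10548523 105.19831224] [0.48607193 0.14742161 0.058     ]
[304 154  30  29 682] [318.64222874 168.18328446] [0.4342801  0.25788144 0.058     ]
[55, 0.9, 0.2, 36.4, -0.0, -0.0001, 0.0015] ,
[55, 0.9, 0.2, 36.4, -0.0, -0.0001, 0.0015] ,
[55, 0.9, 0.2, 36.4, -0.0, -0.0001, 0.0015] ,
[55, 0.9, 0.2, 36.4, -0.0, -0.0001, 0.0015] ,
[55, 0.9, 0.2, 36.4, -0.0, -0.0001, 0.0015] ,
[55, 0.9, 0.1, 36.4, -0.0, -0.0001, 0.0015] ,
```

View pics/w6.png

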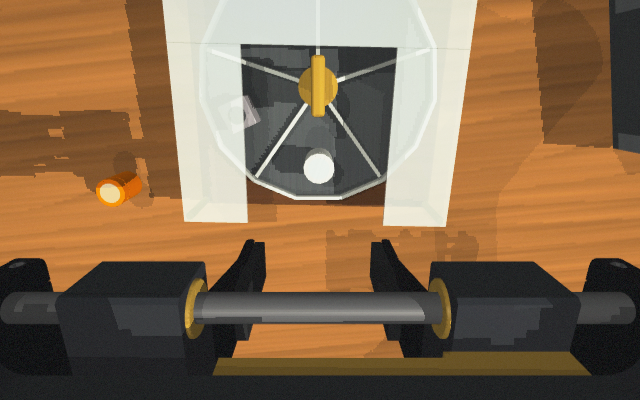

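Pot B's lid is in the bay at (168,319). The cube is at the left at (112,238) and no other pots are on the turntable.

Emit:
{"op": "arm_command", "data": {"motion": [[55, 2, 0.5, 45, 0, 0, 0], [55, 2, 0.5, 45, 0, 0, 0], [55, 1.5, 0, 45, 0, 0, 0], [55, 0, 0, 45, 0, 0, 0], [55, 0, 0, 28, 0, 0, 0], [55, 0, 0, 11, 0, 0, 0], [55, 0, 0, 0, 0, 0, 0]]}}

```text
time_s: 25.6
tcp_pos: [0.4339, 0.2569, 0.033]
ee_rot: [[0.995, -0.099, -0.002], [-0.099, -0.995, -0.003], [-0.002, 0.003, -1.0]]
wrist_force: [0.7, -0.8, 0.4]
gripper_width: 0.632
gripper_force: 0.0
```

Emit:
{"op": "arm_command", "data": {"motion": [[0, 0, 0, 0, 0, 0, 0], [0, 0, 0, 0, 0, 0, 0], [0, 0, 0, 0, 0, 0, 0], [0, 0, 0, 0, 0, 0, 0], [0, 0, 0, 0, 0, 0, 0], [0, 0, 0, 0, 0, 0, 0]]}}

```text
time_s: 26.2
tcp_pos: [0.4342, 0.2581, 0.0358]
ee_rot: [[0.995, -0.098, 0.001], [-0.098, -0.995, 0.001], [0.001, -0.001, -1.0]]
wrist_force: [-2.4, -0.5, 6.3]
gripper_width: 0.36
gripper_force: 30.0
```

Emit:
{"op": "arm_command", "data": {"motion": [[0, 0, 0, -14, 0, 0, 0], [0, 0, 0, -30, 0, 0, 0], [0, 0, 0, -40, 0, 0, 0], [0, 0, 0, -40, 0, 0, 0], [0, 0, 0, -30, 0, 0, 0], [0, 0, 0, -10, 0, 0, 0], [0, 0, 0, 0, 0, 0, 0], [0, 0, 0, 0, 0, 0, 0]]}}

```text
time_s: 27.0
tcp_pos: [0.4328, 0.2569, 0.197]
ee_rot: [[0.995, -0.099, -0.003], [-0.099, -0.995, -0.002], [-0.002, 0.002, -1.0]]
wrist_force: [0.0, -0.9, -0.8]
gripper_width: 0.359
gripper_force: 30.0
```

```bash
python3 - <<'E'
from h import *
st();w=loc(SAFE,0,-.028);plan([*w,.2],9.9,0)
snap('wrist','w7.png')
for d in find_in('pot1','wrist')[:3]:print(d)
E
```

```text
27.0 [0.4328 0.2569 0.197 ] [[0.995, -0.099, -0.003], [-0.099, -0.995, -0.002], [-0.002, 0.002, -1.0]] [ 0.  -0.9 -0.8] 0.359 29.999291617423296
[0, 12.5, 43.1, -0.2, 0.0003, 0.0001, 0.1299] ,
[0, 18.0, 41.1, -0.3, 0.0003, 0.0001, 0.1299] ,
[0, 23.1, 38.5, -0.3, 0.0003, 0.0001, 0.1299] ,
[0, 27.9, 35.1, -0.3, 0.0003, 0.0001, 0.1299] ,
[0, 32.2, 31.2, -0.3, 0.0003, 0.0001, 0.1299] ,
[0, 36.0, 26.8, -0.3, 0.0003, 0.0001, 0.1299] ,
[0, 39.2, 21.9, -0.3, 0.0003, 0.0001, 0.1299] ,
[0, 41.7, 16.6, -0.3, 0.0003, 0.0001, 0.1299] ,
[0, 43.5, 11.1, -0.3, 0.0003, 0.0001, 0.1299] ,
[0, 44.6, 5.4, -0.3, 0.0003, 0.0001, 0.1299] ,
{'location': [261.1, 315.8], 'p': 0.98}
{'location': [210.6, 83.0], 'p': 0.96}
```

Emit:
{"op": "arm_command", "data": {"motion": [[0, 12.5, 43, 0, 0, 0, 0.13], [0, 18, 41, 0, 0, 0, 0.13], [0, 23, 38.5, 0, 0, 0, 0.13], [0, 28, 35, 0, 0, 0, 0.13], [0, 32, 31, 0, 0, 0, 0.13], [0, 36, 27, 0, 0, 0, 0.13], [0, 39, 22, 0, 0, 0, 0.13], [0, 41.5, 16.5, 0, 0, 0, 0.13]]}}

```text
time_s: 27.9
tcp_pos: [0.498, -0.0966, 0.1971]
ee_rot: [[0.414, -0.91, -0.003], [-0.91, -0.414, -0.0], [-0.001, 0.003, -1.0]]
wrist_force: [0.8, 0.5, -0.7]
gripper_width: 0.356
gripper_force: 30.0
```

Emit:
{"op": "arm_command", "data": {"motion": [[0, 43.5, 11, 0, 0, 0, 0.13], [0, 44.5, 5.5, 0, 0, 0, 0.13], [0, 0, 0, 0, 0, 0, 0], [0, 0, 0, 0, 0, 0, 0]]}}

```text
time_s: 28.3
tcp_pos: [0.5139, -0.1838, 0.1966]
ee_rot: [[0.169, -0.986, -0.004], [-0.986, -0.169, 0.001], [-0.001, 0.004, -1.0]]
wrist_force: [-0.4, -0.6, -1.7]
gripper_width: 0.363
gripper_force: 30.0
```

```bash
python3 - <<'E'
from h import *
st();w=loc(SAFE,0,-.028);plan([*w,.031],9.9,0,n=4)
snap('side','s8.png',(230,400,290,490,3))
for d in find_in('pot1','side')[:4]:print(d,ray('side',d['location'],.03).round(3))
E
```

```text
28.3 [ 0.5139 -0.1838  0.1966] [[0.169, -0.986, -0.004], [-0.986, -0.169, 0.001], [-0.001, 0.004, -1.0]] [-0.4 -0.6 -1.7] 0.363 29.99955117702484
[0, 0.3, -0.2, 41.4, 0.001, 0.0003, -0.0007] ,
[0, 0.2, -0.2, 41.4, 0.001, 0.0003, -0.0007] ,
[0, 0.2, -0.1, 41.4, 0.001, 0.0003, -0.0007] ,
[0, 0.2, -0.1, 41.4, 0.001, 0.0003, -0.0007] ,
{'location': [296.2, 357.9], 'p': 0.58} [ 0.504 -0.137  0.03 ]
{'location': [187.9, 312.8], 'p': 0.24} [0.538 0.216 0.03 ]
```

View pics/s8.png

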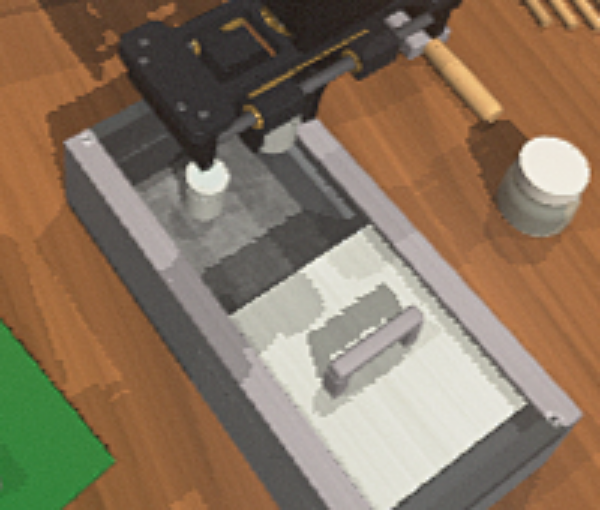

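Pot A stands where I put it (crop 207,190), with free space below the held pot B.

Emit:
{"op": "arm_command", "data": {"motion": [[0, 0.5, -0.5, 40, 0, 0, 0], [0, 0, 0, 40, 0, 0, 0], [0, 0, 0, 40, 0, 0, 0], [0, 0, 0, 25, 0, 0, 0], [0, 0, 0, 14, 0, 0, 0], [0, 0, 0, 8, 0, 0, 0], [0, 0, 0, 0, 0, 0, 0], [0, 0, 0, 0, 0, 0, 0]]}}

```text
time_s: 29.2
tcp_pos: [0.5162, -0.1828, 0.0324]
ee_rot: [[0.173, -0.985, 0.001], [-0.985, -0.173, -0.0], [0.001, -0.001, -1.0]]
wrist_force: [-0.8, 0.2, -1.2]
gripper_width: 0.361
gripper_force: 30.0
```

Emit:
{"op": "arm_command", "data": {"motion": [[0, 0, 0, 2, 0, 0, 0], [0, 0, 0, 0, 0, 0, 0], [46, 0, 0, 0, 0, 0, 0], [46, 0, 0, 0, 0, 0, 0], [46, 0, 0, 0, 0, 0, 0], [46, 0, 0, 0, 0, 0, 0]]}}

```text
time_s: 29.8
tcp_pos: [0.5155, -0.1834, 0.0298]
ee_rot: [[0.171, -0.985, 0.0], [-0.985, -0.171, -0.0], [0.0, -0.0, -1.0]]
wrist_force: [0.8, -0.5, -1.3]
gripper_width: 0.519
gripper_force: 0.0
```

Emit:
{"op": "arm_command", "data": {"motion": [[46, 0, 0, -25, 0, 0, 0], [46, 0, 0, -45, 0, 0, 0], [46, 0, 0, -50, 0, 0, 0], [46, 0, 0, -50, 0, 0, 0], [46, 0, 0, -40, 0, 0, 0], [40, 0, 0, 0, 0, 0, 0], [40, 0, 0, 0, 0, 0, 0]]}}

```text
time_s: 30.5
tcp_pos: [0.5155, -0.1832, 0.2406]
ee_rot: [[0.171, -0.985, 0.003], [-0.985, -0.171, 0.0], [0.0, -0.003, -1.0]]
wrist_force: [-0.4, 0.2, -0.9]
gripper_width: 0.474
gripper_force: 0.0
```

```bash
python3 - <<'E'
from h import *
st();w=loc(SAFE,0,-.1515);print(w);plan([*w,.24],99.9,40)
m=camera_model('wrist');snap('wrist','w9.png')
E
```

```text
30.5 [ 0.5155 -0.1832  0.2406] [[0.171, -0.985, 0.003], [-0.985, -0.171, 0.0], [0.0, -0.003, -1.0]] [-0.4  0.2 -0.9] 0.474 0.0
[ 0.53554726 -0.30624406]
[40, 11.3, 0.1, 0.1, -0.0002, 0.0002, 0.1427] ,
[40, 11.2, -1.5, 0.1, -0.0002, 0.0002, 0.1427] ,
[40, 10.9, -3.1, 0.1, -0.0002, 0.0002, 0.1427] ,
[40, 10.4, -4.6, 0.1, -0.0002, 0.0002, 0.1427] ,
[40, 9.6, -6.0, 0.1, -0.0002, 0.0002, 0.1427] ,
[40, 8.6, -7.3, 0.1, -0.0002, 0.0002, 0.1427] ,
[40, 7.5, -8.5, 0.1, -0.0002, 0.0002, 0.1427] ,
[40, 6.2, -9.5, 0.1, -0.0002, 0.0002, 0.1427] ,
[40, 4.8, -10.3, 0.1, -0.0002, 0.0002, 0.1427] ,
[40, 3.3, -10.8, 0.1, -0.0002, 0.0002, 0.1427] ,
[40, 1.7, -11.2, 0.1, -0.0002, 0.0002, 0.1427] ,
```

View pics/w9.png

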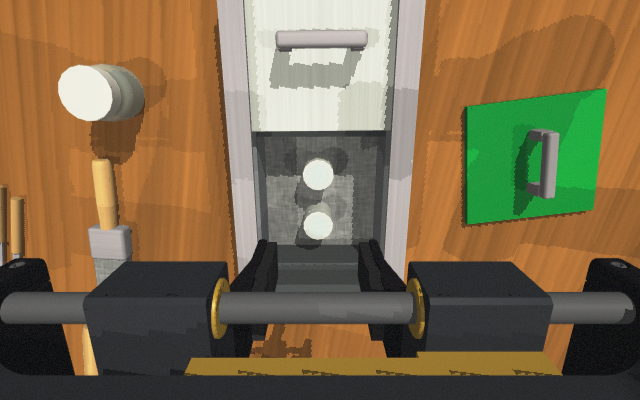

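Both pots stand upright in the well, lids at (174,318) and (225,318). The hatch bar is at (39,321).

Emit:
{"op": "arm_command", "data": {"motion": [[40, 11, 0, 0, 0, 0, 0.143], [40, 11, -1.5, 0, 0, 0, 0.143], [40, 11, -3, 0, 0, 0, 0.143], [40, 10.5, -4.5, 0, 0, 0, 0.143], [40, 9.5, -6, 0, 0, 0, 0.143], [40, 8.5, -7, 0, 0, 0, 0.143], [40, 7, -8, 0, 0, 0, 0.143], [40, 5.5, -9, 0, 0, 0, 0.143]]}}

```text
time_s: 31.35
tcp_pos: [0.5289, -0.2707, 0.2371]
ee_rot: [[-0.829, -0.559, -0.005], [-0.559, 0.829, 0.001], [0.003, 0.004, -1.0]]
wrist_force: [0.4, 0.8, -0.4]
gripper_width: 0.459
gripper_force: 0.0
```

Emit:
{"op": "arm_command", "data": {"motion": [[40, 4, -10, 0, 0, 0, 0.143], [40, 2.5, -10, 0, 0, 0, 0.143], [40, 1, -10, 0, 0, 0, 0.143], [40, 0, 0, 0, 0, 0, 0], [40, 0, 0, 0, 0, 0, 0]]}}

```text
time_s: 31.85
tcp_pos: [0.5357, -0.3007, 0.2379]
ee_rot: [[-0.985, -0.172, -0.003], [-0.172, 0.985, 0.001], [0.003, 0.002, -1.0]]
wrist_force: [-0.8, 1.0, 0.8]
gripper_width: 0.461
gripper_force: 0.0
```

```bash
python3 - <<'E'
from h import *
st();m=camera_model('wrist');im=snap('wrist','w10.png')
for d in find_in('hatch_bar','wrist')[:3]:print(d,ray('w',d['location'],.106,m).round(4))
print(proj('w',np.array([.5365,-.302,.106]),m))
plan([.5365,-.302,.09],99.9,40,n=5)
E
```

```text
31.85 [ 0.5357 -0.3007  0.2379] [[-0.985, -0.172, -0.003], [-0.172, 0.985, 0.001], [0.003, 0.002, -1.0]] [-0.8  1.   0.8] 0.461 0.0
{'location': [2.2, 393.2], 'p': 0.77} [ 0.3853 -0.2705  0.106 ]
{'location': [175.5, 315.0], 'p': 0.72} [ 0.523  -0.3047  0.106 ]
[191.2041703  315.39943303]
[40, -0.1, -0.4, 29.8, 0.0002, -0.0003, -0.0001] ,
[40, -0.1, -0.3, 29.8, 0.0002, -0.0003, -0.0001] ,
[40, -0.1, -0.3, 29.8, 0.0002, -0.0003, -0.0001] ,
[40, -0.1, -0.3, 29.8, 0.0002, -0.0003, -0.0001] ,
[40, -0.1, -0.3, 29.8, 0.0002, -0.0003, -0.0001] ,
```

View pics/w10.png

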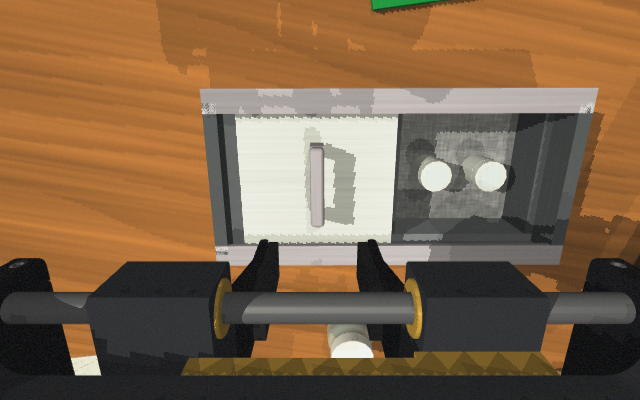

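The hatch on the deck shows its bar at col 317, rows 148–226, as expected. Both pots stand in the open well.

Emit:
{"op": "arm_command", "data": {"motion": [[40, 0, -1, 40, 0, 0, 0], [40, 0, 0, 40, 0, 0, 0], [40, 0, 0, 40, 0, 0, 0], [40, 0, 0, 20, 0, 0, 0], [40, 0, 0, 8, 0, 0, 0], [40, 0, 0, 0, 0, 0, 0]]}}

```text
time_s: 32.55
tcp_pos: [0.5362, -0.3015, 0.0909]
ee_rot: [[-0.985, -0.17, -0.002], [-0.17, 0.985, 0.0], [0.002, 0.001, -1.0]]
wrist_force: [0.0, 0.0, 0.2]
gripper_width: 0.458
gripper_force: 0.0
```

Emit:
{"op": "arm_command", "data": {"motion": [[0, 0, 0, 0, 0, 0, 0], [0, 0, 0, 0, 0, 0, 0], [0, 0, 0, 0, 0, 0, 0], [0, 0, 0, 0, 0, 0, 0], [0, 0, 0, 0, 0, 0, 0], [0, 0, 0, 0, 0, 0, 0]]}}

```text
time_s: 33.15
tcp_pos: [0.5367, -0.3016, 0.0924]
ee_rot: [[-0.986, -0.17, 0.0], [-0.17, 0.986, 0.0], [-0.0, -0.0, -1.0]]
wrist_force: [-0.5, 2.6, 4.7]
gripper_width: 0.135
gripper_force: 30.0
```

Emit:
{"op": "arm_command", "data": {"motion": [[0, 0, 0, -2, 0, 0, 0], [0, 0, 0, -2, 0, 0, 0], [0, 0, 0, 0, 0, 0, 0], [0, 0, 0, 0, 0, 0, 0]]}}

```text
time_s: 33.55
tcp_pos: [0.536, -0.3019, 0.0947]
ee_rot: [[-0.986, -0.168, -0.002], [-0.168, 0.986, 0.001], [0.001, 0.001, -1.0]]
wrist_force: [-0.3, -0.6, -5.5]
gripper_width: 0.136
gripper_force: 30.0
```

Emit:
{"op": "arm_command", "data": {"motion": [[0, 0, 10, 0, 0, 0, 0], [0, 0, 15, 0, 0, 0, 0], [0, 0, 20, 0, 0, 0, 0], [0, 0, 20, 0, 0, 0, 0], [0, 0, 20, 0, 0, 0, 0], [0, 0, 20, 0, 0, 0, 0], [0, 0, 15, 0, 0, 0, 0], [0, 0, 0, 0, 0, 0, 0]]}}

```text
time_s: 34.35
tcp_pos: [0.5156, -0.1813, 0.0959]
ee_rot: [[-0.985, -0.172, -0.0], [-0.172, 0.985, 0.0], [0.0, 0.001, -1.0]]
wrist_force: [0.6, -0.4, -6.2]
gripper_width: 0.134
gripper_force: 30.0
```

Emit:
{"op": "arm_command", "data": {"motion": [[0, 0, 15, 0, 0, 0, 0], [0, 0, 11, 0, 0, 0, 0], [0, 0, 5, 0, 0, 0, 0], [0, 0, 0, 0, 0, 0, 0], [0, 0, 0, 0, 0, 0, 0]]}}

```text
time_s: 34.85
tcp_pos: [0.511, -0.153, 0.0956]
ee_rot: [[-0.986, -0.169, 0.0], [-0.169, 0.986, 0.0], [-0.0, 0.0, -1.0]]
wrist_force: [0.1, -0.7, -5.9]
gripper_width: 0.132
gripper_force: 30.0
```

```bash
python3 - <<'E'
from h import *
st();plan([.5098,-.1530,.095],99.9,0,n=1)
E
```

```text
34.85 [ 0.511  -0.153   0.0956] [[-0.986, -0.169, 0.0], [-0.169, 0.986, 0.0], [-0.0, 0.0, -1.0]] [ 0.1 -0.7 -5.9] 0.132 29.982946061063558
[0, 1.2, 0.2, 0.6, 0.0002, 0.0002, -0.0032] ,
```

Emit:
{"op": "arm_command", "data": {"motion": [[0, 1, 0, 3, 0, 0, 0], [0, 0, 0, 3, 0, 0, 0], [0, 0, 0, 3, 0, 0, 0], [0, 0, 0, 2, 0, 0, 0], [0, 0, 0, 1.5, 0, 0, 0], [0, 0, 0, 0, 0, 0, 0], [0, 0, 0, 0, 0, 0, 0]]}}

```text
time_s: 35.55
tcp_pos: [0.5101, -0.1533, 0.0832]
ee_rot: [[-0.986, -0.169, 0.0], [-0.169, 0.986, -0.0], [-0.0, -0.0, -1.0]]
wrist_force: [0.5, -0.1, -5.2]
gripper_width: 0.132
gripper_force: 30.0
```

Emit:
{"op": "arm_command", "data": {"motion": [[0, 0, 0, 1, 0, 0, 0], [0, 0, 0, 0.5, 0, 0, 0], [0, 0, 0, 0, 0, 0, 0], [0, 0, 0, 0, 0, 0, 0]]}}

```text
time_s: 35.95
tcp_pos: [0.5103, -0.1533, 0.0824]
ee_rot: [[-0.986, -0.169, 0.001], [-0.169, 0.986, -0.0], [-0.001, -0.0, -1.0]]
wrist_force: [-2.3, -0.0, 2.2]
gripper_width: 0.131
gripper_force: 30.0
```

Emit:
{"op": "arm_command", "data": {"motion": [[40, 0, 0, 0, 0, 0, 0], [40, 0, 0, 0, 0, 0, 0], [40, 0, 0, 0, 0, 0, 0], [40, 0, 0, 0, 0, 0, 0], [40, 0, 0, -40, 0, 0, 0], [40, 0, 0, -50, 0, 0, 0], [40, 0, 0, -50, 0, 0, 0], [40, 0, 0, -20, 0, 0, 0]]}}

```text
time_s: 36.75
tcp_pos: [0.5123, -0.1538, 0.2474]
ee_rot: [[-0.985, -0.17, 0.01], [-0.17, 0.985, -0.002], [-0.009, -0.003, -1.0]]
wrist_force: [0.4, 0.1, -0.6]
gripper_width: 0.456
gripper_force: 0.0
```

Emit:
{"op": "arm_command", "data": {"motion": [[40, 0, 0, 0, 0, 0, 0], [40, 0, 0, 0, 0, 0, 0], [40, 0, 0, 0, 0, 0, 0]]}}

```text
time_s: 37.05
tcp_pos: [0.5091, -0.1531, 0.2399]
ee_rot: [[-0.986, -0.169, -0.003], [-0.169, 0.986, 0.0], [0.003, 0.001, -1.0]]
wrist_force: [0.3, -0.1, -0.0]
gripper_width: 0.459
gripper_force: 0.0
```

```bash
python3 - <<'E'
from h import *
st();m=camera_model('wrist');im=snap('wrist','w11.png')
for z in (.096,.11):print(proj('w',np.array([.5103,-.1565,z]),m))
sc=capture('scene')[:,:,::-1];sd=capture('side')[:,:,::-1]
a=cv2.resize(im[60:270,180:620,::-1],(440,210));b=cv2.resize(sc[150:290,100:460],(720,280))
o=np.zeros((590,760,3),np.uint8);o[:280,:720]=b;o[285:495,:440]=a;o[285:585,445:745]=cv2.resize(sd[240:390,300:450],(300,300))
cv2.imwrite('pics/c11.png',o)
E
```

```text
37.05 [ 0.5091 -0.1531  0.2399] [[-0.986, -0.169, -0.003], [-0.169, 0.986, 0.0], [0.003, 0.001, -1.0]] [ 0.3 -0.1 -0. ] 0.459 0.0
[187.56755959 313.20087461]
[191.96514409 313.03195861]
```

View pics/c11.png

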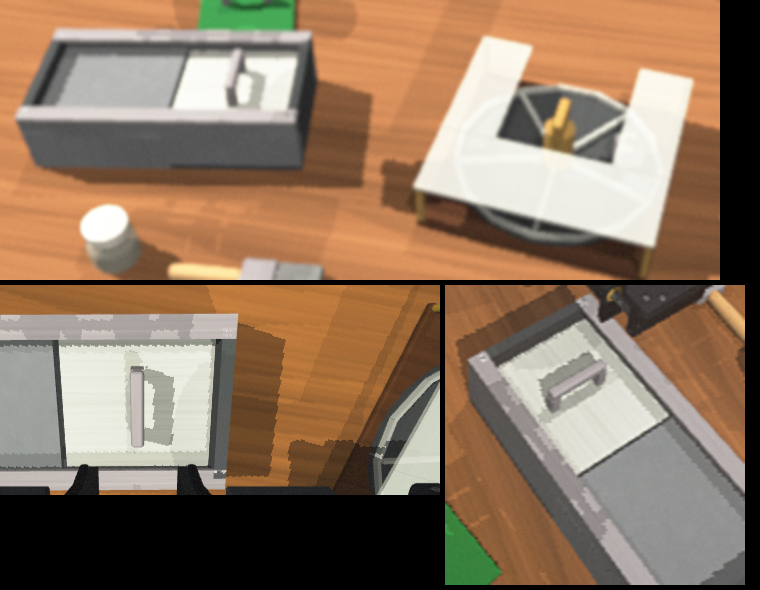

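The hatch lies flush in its seat as at the start, with its bar upright. The turntable bay is empty and the robot is clear of everything.

```bash
python3 -c "
from station import *
print(finish_job())"
```

```text
the job is handed in; nothing more can be done
None
```

Job handed in: both stone pots present are standing in the safe's well, the hatch is back down in its seat, and the cube, hammer, brush and jar were not handled.

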